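# Turn the reagent cartridge over and scan its label

## Task

The white reagent cartridge lies label-down on the bench: turn it over, without letting it topple or fall over, and set it down label up, squarely on the middle of the dark scan pad, its long side along the pad's. Then take the barcode scanner out of its cradle, aim its window at the middle of the label from about 10 cm, hold it steady there for a good second, and lay it back in the cradle. Do not disturb the other things on the bench.

Things in the scene. Friction and masses are not known exactly. Their poses are not given: they have to be found in the camera images.
- cartridge: white plastic reagent cartridge, flat slab 100 x 60 x 26 mm (x, y, z), 150 g. Origin: centre of the label face. z points from the label face to the ribbed back face: up at the start (label against the bench), down when the label faces up. x runs along the length; both ends are alike. It can stand on an end (60 x 26 mm)
- label (a point): middle of the 62 x 36 mm paper barcode label, on the cartridge's label face (same point and axes as the cartridge's origin)
- pad: fixed dark rubber scan pad with grey corner marks, 150 x 90 mm, 8 mm high. Origin: centre of its underside; x along its length
- scanner: black hand-held barcode scanner, 200 g, in its cradle. Handle: bar along x (-75 to +55 mm), 34 mm wide (y), 26 mm high (z 0 to 26). Origin: on the handle's underside, near the balance point, midway between the cradle supports. Head (46 mm wide) at the +x end, turned nose-down: lowest corner 24 mm below the handle's underside, front 90 mm from the origin
- scan_head: the scanner's head, rigid with the scanner. Origin: centre of the glass window, at (75, 0, 2) mm in the scanner's axes. Its x axis is the beam, out of the window: 60 degrees below the scanner's +x direction, that is (0.5, 0, -0.866) in the scanner's axes. Its y is the scanner's y
- cradle: fixed grey cradle: base plate 120 x 76 x 8 mm, two U-shaped supports at x = -42 and +42 mm, each 14 mm long, 64 mm wide (y). The handle rests on them at 32 mm height, between horns 48 mm apart that rise to 48 mm; between the supports its sides are free for fingers. Origin: centre of underside. The scanner lies with its origin over this, its x roughly along this x
- bottle: bystander: amber bottle, 52 mm diameter, 85 mm high; origin at the centre of its underside
- jar: bystander: white jar, 56 mm diameter, 65 mm high; origin at the centre of its underside
- mug: bystander: dark mug, 76 mm diameter, 90 mm high; origin at the centre of its underside
- dish: bystander: clear round dish, 72 mm diameter, 16 mm high; origin at the centre of its underside
- marker: bystander: marker pen, 15 mm thick, from x = -42 to +83 mm of its origin
- slide_box: bystander: blue slide box, 95 x 75 x 32 mm; origin at the centre of its underside
- kit_box: bystander: cardboard test-kit box, 120 x 80 x 45 mm; origin at the centre of its underside
Not all that is in view belongs to the job. Leave any green or red look-alike of the scanner alone.

How it is judged:
By the outcome, as a careful person would: the job done as asked, in the order asked, and still so for the second after the job is handed in, with the robot touching nothing.
It also fails if it takes over 72 s, if anything falls off the work surface, if the arm or the gripper's body presses on something with over 40 N, if the wrist force passes 120 N, or if a joint passes its speed limit or range.

## Robot

A 6-joint arm with a two-finger parallel gripper is mounted at the origin on the work surface. World frame = base frame: x ahead of the robot, y to its left, z up, the work surface at z = 0. Lengths are in m, angles in rad, forces in N, time in s.
With the tool pointing down it reaches from about 0.375 to 0.9 m from the base axis. Payload 3.1 kg.
Tool frame: the origin (TCP) lies on the centre line of the jaws, within the pads' length; the fingertips stand 25 mm ahead of it and the grasp point (between the pads) lies 6 mm ahead of it (manip.tips_ahead is the distance from the TCP to the fingertips, in m); z points along the fingers, y is the direction in which the jaws open and shut (so a half turn about z gives the same grasp; the last joint's range is limited). The gripper opens to 85 mm and grips with 20 to 120 N. Pads are 22 mm wide; open, the fingers measure 114 mm over their backs; the gripper's body (76 mm by 85 mm) begins 54 mm behind the grasp point. The pads swing forward as they close: fully open they stand 13 mm farther back than shut.
Start: joints at [-1.325, 0.527, 1.433, -0, 1.181, -0.178], TCP at [0.258, -0.569, 0.256] pointing down, gripper open.
Joint ranges: [-3.08, 3.08], [-0.75, 2.2], [0.22, 2.44], [-1.43, 4.57], [0, 2.65], [-2.85, 2.85]. Speed limits (rad/s): [2.79, 2.79, 3.14, 3.14, 3.14, 3.14].

## Interface

Orientations are given as a unit quaternion [x, y, z, w].
In Python, from station import manip gives the robot as it stands.
- The arm moves only by the tool play_rows, never from a script. Its argument "steps" is a list that holds one entry, the list of rows, each a list of 6 numbers: the shift along the tool's x, y, z in m, then the turn, a rotation vector about the tool's x, y, z in degrees. In form: [[[x, y, z, rx, ry, rz], ...]]. A call has 1 to 10 rows; each row shifts and turns the commanded pose from where the row before left it, along the tool's axes as they then stand; what a row does not reach is not made up. A row lasts 1/8 s, in which the tool goes at most 62.5 mm and 10.7 degrees, less where a joint would pass 70% of its speed; a pose out of reach is approached as far as the arm can. A call is refused whole if a number of a shift passes 0.0625 or a number of a turn 10.7, either way. A call with a gripper value outside its range is refused whole. "fingers" is the opening, from 0 (shut) to 1 (fully open), set as the call begins (left out, the last holds). The fingers move at their own pace and stop on an object; "squeeze" is the grip in N (left out, the last holds). Time passes only in rows, so rows that do not move let the fingers close. It gives the time, the measured TCP pose, the force and the opening at its end, in the units of the state.
- manip.sense(): the state, without advancing time (a new reading comes with each control period).
- manip.snapshot(name): name is "side" or "top"; returns a dict with "img" (384x512x3 uint8, red, green, blue), "K" (3x3 intrinsics, pixels), "world_from_camera" (4x4, takes a point from camera to world coordinates). Camera axes: x right, y down, z forward; pixel columns grow to the right and rows downward; lengths in m; the calibration is good to about 2 mm. A picture is of the moment at which its call begins. There is no depth.
- manip.sign_off(): hands the job in, once; it reports no verdict.
Trained networks look in a picture, given as the dict that the camera call returned (one of the last four; its "shot" number tells which), for a name from the list of things; names that differ only in an ending like _2 or _b are one class to them, and where a whole thing is asked for, a point or a joint stands for the part that bears it (a point fixed in the world has none). Each returns a list of dicts, best first, with "score" (0 to 1); they miss things now and then, are a little off and sometimes report something else, mostly with a low value. They report only what shows in the picture. A call takes as long as a camera call. They do not tell look-alikes from the thing itself.
- manip.regions_of(label, picture): "pixels" (384x512 bool, what is visible of it) and "rect" ([left, top, right, bottom] in pixels, round what is visible of it).
- manip.pinpoint(label, picture): "point" ([column, row] in pixels: a listed point, or the origin of a listed thing).
The state is a dict: "t": time; "q": joint angles; "qd": joint speeds; "tau": joint torques, N m; "tcp_pos": TCP position; "tool_rot": TCP orientation; "force": force on the tool from outside, world axes, zero at the start; "ft_torque": the same for the moment, N m; "finger_gap": opening from 0.0 (shut) to 1.0 (fully open).
Only numpy, scipy, OpenCV 4.12 (cv2) and the standard library are available. Lean on these libraries where they do the work, as an engineer would, in place of code of your own. Each camera call takes 0.05 s, during which the arm holds its last target.

## Working session

There is one attempt and no reset: what is moved stays moved. The work goes in short steps, Python scripts to look and compute and a tool call to move; the robot and the scene stay as the last step left them, time stands still between calls to the robot, and variables do not carry over. Pictures are saved under pics/ and viewed, and the job is handed in when it is done.

Besides the shell and the picture viewer there is one more tool, called after "Emit:" in YAML: its name, and indented under it one key for each argument. play_rows: Moves the arm, as the interface text tells. Its arguments: {"type":"object","properties":{"steps":{"type":"array"},"fingers":{"type":"number"},"squeeze":{"type":"number"}},"required":["steps"]}

```bash
ls; mkdir -p pics
python3 - <<'E'
from station import manip
import cv2,pickle
print(manip.sense(), manip.tips_ahead)
for n in ("side","top"):
    s=manip.snapshot(n); print(n,s["K"].tolist(),s["world_from_camera"].round(4).tolist())
    cv2.imwrite(f"pics/{n}0.png",s["img"][:,:,::-1])
    pickle.dump(s,open(f"{n}0.pkl","wb"))
    for l in ["cartridge","label","pad","scanner","scan_head","cradle","bottle","jar","mug","dish","marker","slide_box","kit_box"]:
        print(l,[(a["point"],round(a["score"],2)) for a in manip.pinpoint(l,s)][:3],[(list(a["rect"]),round(a["score"],2)) for a in manip.regions_of(l,s)][:3])
E
```

```text
pics
{'t': 0.0, 'q': array([-1.32452208e+00,  5.28472365e-01,  1.43391098e+00,  1.32944566e-05,
        1.18138984e+00, -1.78482026e-01]), 'qd': array([ 3.61452428e-04, -1.01365910e-03, -2.50856634e-04,  4.42931666e-04,
       -6.74911371e-05,  9.55432800e-04]), 'tau': array([-8.61847366e-04, -4.42357850e+01, -1.78023219e+01, -1.71312677e-04,
        8.48462863e-03, -5.35637071e-06]), 'tcp_pos': array([ 0.2574374 , -0.56878951,  0.25532699]), 'tool_rot': array([ 9.77532356e-01,  2.10782598e-01, -3.08053850e-05, -1.08984751e-03]), 'force': array([-0.05903624, -0.07289273,  0.48567587]), 'ft_torque': array([0.02459849, 0.00770378, 0.02738984]), 'finger_gap': 0.9962556228992203} 0.025
side [[434.36706957954163, 0.0, 249.57457342293566], [0.0, 434.36706957954163, 192.031053126629], [0.0, 0.0, 1.0]] [[-0.7611, -0.3865, 0.5209, -0.1383], [-0.6482, 0.4254, -0.6315, 0.8624], [0.0225, -0.8183, -0.5744, 0.8401], [0.0, 0.0, 0.0, 1.0]]
cartridge [([311.4, 187.4], 0.57)] [([297.1, 173.8, 325.9, 196.5], 0.57)]
label [([310.0, 191.3], 0.87)] [([294.6, 175.0, 328.7, 199.4], 0.74)]
pad [([192.1, 206.
[... 2004 characters left out ...]
0, 150.1], 0.68)]
jar [([261.6, 143.7], 0.75), ([379.3, 201.0], 0.59)] [([255.9, 134.0, 268.3, 153.6], 0.55), ([297.3, 208.5, 326.9, 228.9], 0.46)]
mug [([379.8, 199.6], 0.76)] [([370.3, 188.0, 401.6, 211.8], 0.73), ([295.6, 209.0, 328.0, 227.1], 0.69), ([334.4, 145.4, 361.1, 176.9], 0.34)]
dish [([285.7, 159.8], 0.64), ([119.3, 179.0], 0.51)] [([275.7, 146.4, 291.6, 162.4], 0.77), ([191.3, 147.0, 225.5, 164.0], 0.56)]
marker [([211.6, 156.8], 0.64), ([313.6, 221.7], 0.24)] [([194.5, 147.1, 218.1, 161.5], 0.42)]
slide_box [([348.5, 161.1], 0.57)] [([336.4, 146.8, 362.9, 177.2], 0.58), ([297.6, 210.6, 327.5, 228.2], 0.17)]
kit_box [([121.7, 183.6], 0.75)] [([99.1, 161.0, 142.3, 202.7], 0.79)]
```

Run:
```python
import cv2,pickle
s=pickle.load(open("side0.pkl","rb"))["img"][:,:,::-1]; t=pickle.load(open("top0.pkl","rb"))["img"][:,:,::-1]
cv2.imwrite("pics/s1.png",cv2.resize(s[110:350,80:370],None,fx=2.7,fy=2.5,interpolation=cv2.INTER_CUBIC))
cv2.imwrite("pics/t1.png",cv2.resize(t[120:300,90:410],None,fx=2.5,fy=2.5,interpolation=cv2.INTER_CUBIC))
```

```text
(no output)
```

View pics/s1.png

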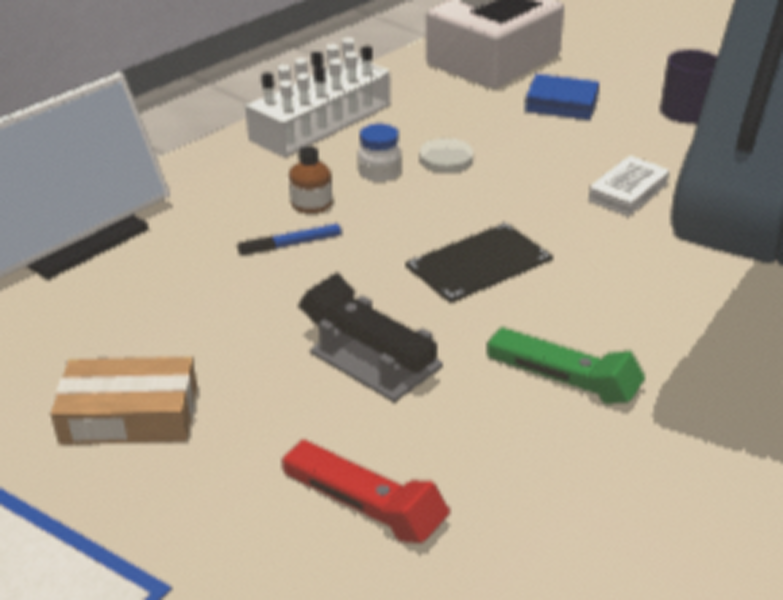

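View pics/t1.png

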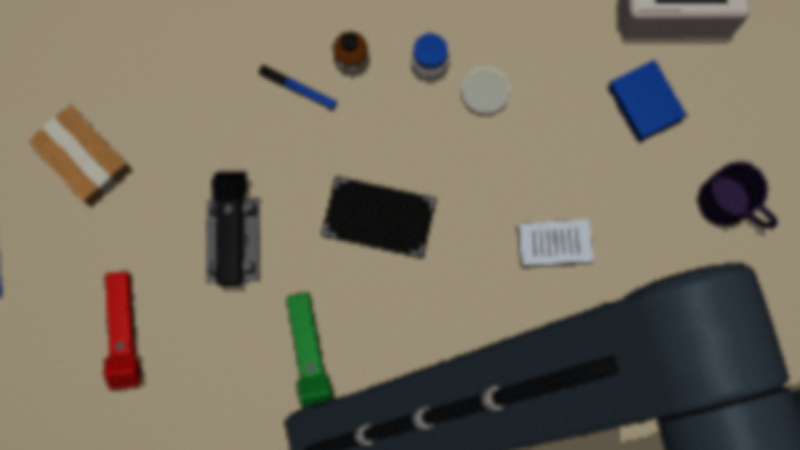

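View pics/top0.png

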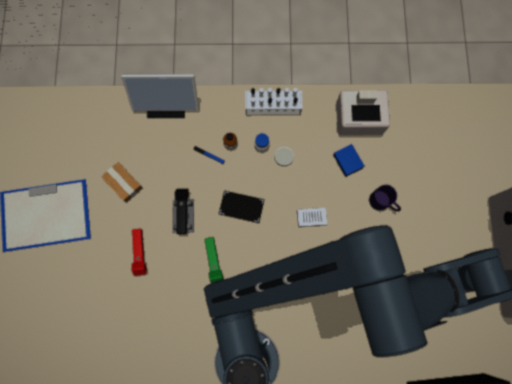

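The top view shows the cartridge at about (312,217), the pad at (241,206), the black scanner in its cradle at (183,212), the green decoy at (213,260) and the red one at (138,252). Next I'll fit the box models to both views.

```bash
cat > h.py <<'E'
import numpy as np, cv2, pickle
from scipy.optimize import least_squares, minimize
def proj(s,P):
    T=np.linalg.inv(s["world_from_camera"]); p=(np.asarray(P)@T[:3,:3].T)+T[:3,3]
    p=p@s["K"].T; return p[:,:2]/p[:,2:]
def ray(s,px,z):
    T=s["world_from_camera"]; d=T[:3,:3]@np.linalg.inv(s["K"])@np.array([px[0],px[1],1.]); o=T[:3,3]
    return o+d*(z-o[2])/d[2]
def box(x,y,yaw,L,W,z0,z1):
    c,s=np.cos(yaw),np.sin(yaw); out=[]
    for z in (z0,z1):
        for a,b in((1,1),(1,-1),(-1,-1),(-1,1)):
            out.append([x+c*a*L/2-s*b*W/2,y+s*a*L/2+c*b*W/2,z])
    return np.array(out)
def sil(s,P,roi,k=8):
    x0,y0,x1,y1=roi; u=(proj(s,P)-[x0,y0]+0.5)*k
    h=cv2.convexHull(u.astype(np.float32))
    m=np.zeros(((y1-y0)*k,(x1-x0)*k),np.uint8); cv2.fillPoly(m,[np.round(h*16).astype(np.int32)],255,shift=4)
    return cv2.GaussianBlur(cv2.resize(m,(x1-x0,y1-y0),interpolation=cv2.INTER_AREA).astype(float)/255,(0,0),.7)
def fitbox(obs,L,W,z0,z1,x0):
    """obs: list of (shot, softmask, roi)"""
    def f(p): return sum(((sil(s,box(p[0],p[1],p[2],L,W,z0,z1),r)-m)**2).sum() for s,m,r in obs)
    best=None
    for dy in (-.2,0,.2):
        r=minimize(f,np.array(x0)+[0,0,dy],method="Nelder-Mead",options=dict(initial_simplex=np.array(x0)+[0,0,dy]+np.array([[0,0,0],[.02,0,0],[0,.02,0],[0,0,.15]]),xatol=1e-4,fatol=1e-3))
        if best is None or r.fun<best.fun: best=r
    return best.x,best.fun
E
python3 - <<'E'
from h import *
from station import manip
print([a for a in dir(manip) if a[0]!='_'])
S=pickle.load(open("side0.pkl","rb"));T=pickle.load(open("top0.pkl","rb"))
def soft(s,roi,dark):
    x0,y0,x1,y1=roi; g=s["img"][y0:y1,x0:x1].astype(float)
    bg=np.median(np.r_[g[0],g[-1],g[:,0],g[:,-1]],axis=0)
    return g,bg
# pad
print("guess pad",ray(T,(241,206),.008),"cart",ray(T,(312,217),.026),"cradle",ray(T,(183,214),.008))
def obs_dark(s,roi):
    g,bg=soft(s,roi,1); v=g.mean(2); return s,np.clip((bg.mean()-v)/(bg.mean()-np.percentile(v,4)),0,1),roi
def obs_white(s,roi):
    g,bg=soft(s,roi,0); sat=g[:,:,0]-g[:,:,2]; b=bg[0]-bg[2]; 
    return s,np.clip((b-sat)/(b-np.percentile(sat,4)),0,1),roi
po=[obs_dark(T,(212,184,270,228)),obs_dark(S,(222,192,292,238))]
for o in (po,po[:1],po[1:]): print("pad",fitbox(o,.15,.09,0,.008,[*ray(T,(241,206),.008)[:2],np.pi/2]))
co=[obs_white(T,(290,202,336,234)),obs_white(S,(290,168,334,202))]
for o in (co,co[:1],co[1:]): print("cart",fitbox(o,.1,.06,0,.026,[*ray(T,(312,217),.026)[:2],np.pi/2]))
cv2.imwrite("pics/m.png",np.vstack([cv2.resize((o[1]*255).astype(np.uint8),(300,220)) for o in po+co][:2]))
cv2.imwrite("pics/m2.png",np.vstack([cv2.resize((o[1]*255).astype(np.uint8),(300,220)) for o in po+co][2:]))
for n,s in (("T",T),("S",S)):
    c=s["img"][185:245,165:205] if n=="T" else s["img"][210:275,185:250]
    cv2.imwrite(f"pics/cr{n}.png",cv2.resize(c[:,:,::-1],None,fx=9,fy=9,interpolation=cv2.INTER_CUBIC))
E
```

```text
['PlanningError', 'pinpoint', 'regions_of', 'sense', 'sign_off', 'snapshot', 'tips_ahead']
guess pad [0.52495283 0.01774779 0.008     ] cart [ 0.48086826 -0.23096587  0.026     ] cradle [0.4972899  0.22362421 0.008     ]
pad (array([0.52523891, 0.01780234, 1.33976433]), np.float64(39.27166387946427))
pad (array([0.52440094, 0.01776393, 1.35005828]), np.float64(17.422942292812067))
pad (array([0.52511171, 0.01796832, 1.34832942]), np.float64(19.726768495275227))
cart (array([ 0.48402248, -0.23134426,  1.64663782]), np.float64(133.09781440556557))
cart (array([ 0.483791  , -0.23099883,  1.64041144]), np.float64(4.611020739978629))
cart (array([ 0.4849971 , -0.23130289,  1.68305311]), np.float64(127.81806336961955))
```

View pics/crT.png

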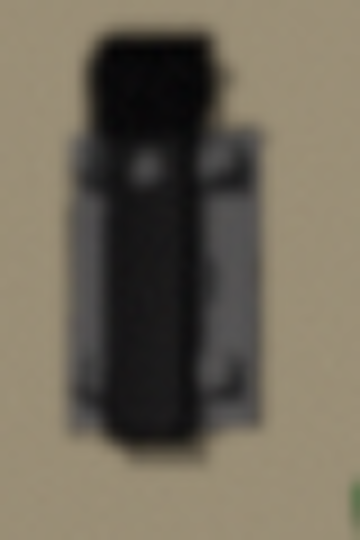

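View pics/crS.png

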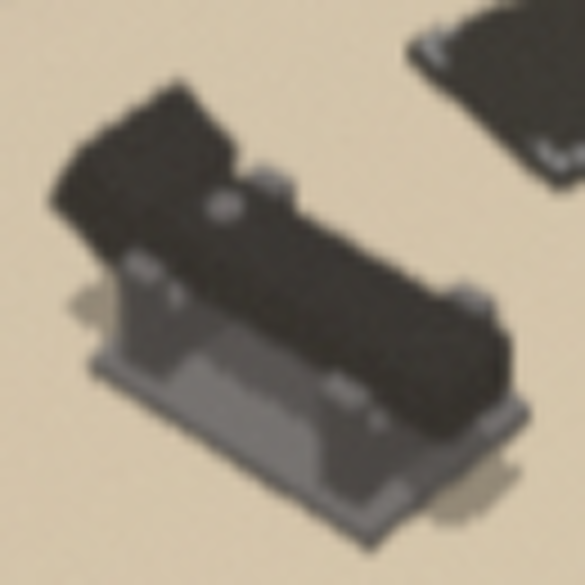

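View pics/m2.png

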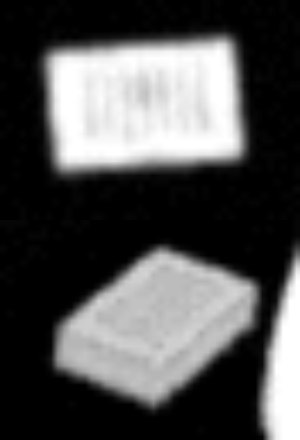

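```bash
cat >> h.py <<'E'
from scipy.spatial.transform import Rotation as Ro, Slerp
import json
def now(verbose=1):
    from station import manip
    s=manip.sense(); json.dump({k:(np.asarray(v).tolist()) for k,v in s.items()},open("log.jsonl","a")); open("log.jsonl","a").write("\n")
    R=Ro.from_quat(s["tool_rot"])
    if verbose: print("t %.2f"%s["t"],"p",s["tcp_pos"].round(4),"q",s["q"].round(3),"F",s["force"].round(1),"gap %.3f"%s["finger_gap"],"\n x",R.as_matrix()[:,0].round(3),"y",R.as_matrix()[:,1].round(3),"z",R.as_matrix()[:,2].round(3))
    return s["tcp_pos"],R,s
def tool(yaw_y,th):
    """tool y (jaw) along world yaw yaw_y [rad]; th deg tilt: tips toward yaw_y+90deg"""
    y=np.array([np.cos(yaw_y),np.sin(yaw_y),0]); x=np.array([-y[1],y[0],0]); z=np.array([0,0,-1.])
    R=Ro.from_matrix(np.c_[x,y,z]); return R*Ro.from_rotvec([0,np.radians(th),0])
def rows(p0,R0,p1,R1,n,out=True):
    sl=Slerp([0,1],Ro.concatenate([R0,R1])); res=[]; p=np.array(p0);R=R0
    for k in range(1,n+1):
        pt=p0+(np.array(p1)-p0)*k/n; Rt=sl(k/n)
        d=np.round(R.inv().apply(pt-p),4); w=np.round((R.inv()*Rt).as_rotvec(degrees=True),1)
        p=p+R.apply(d); R=R*Ro.from_rotvec(w,degrees=True); res.append([*(float(v) for v in d),*(float(v) for v in w)])
    if out:
        for i in range(0,n,10): print(json.dumps([[[round(v,4)+0. for v in r] for r in res[i:i+10]]]))
    mx=np.abs(np.array(res)).max(0); print("max",mx.round(3))
    return p,R
E
python3 - <<'E'
from h import *
p,R,s=now()
rows(p,R,[.484,-.216,.12],tool(.0745,0),10)
p1,R1=np.array([.484,-.216,.12]),tool(.0745,0)
print('then')
rows(p1,R1,[.484,-.216-.0,.08],tool(.0745,-20),4)
E
```

```text
t 2.70 p [ 0.2576 -0.5694  0.2563] q [-1.325  0.527  1.433  0.     1.181 -0.178] F [-0.2 -0.2 -0.3] gap 1.003 
 x [0.911 0.412 0.   ] y [ 0.412 -0.911  0.   ] z [ 0. -0. -1.]
[[[0.0352, -0.0229, 0.0136, 0.0, 0.0, -7.0], [0.0377, -0.0184, 0.0137, 0.0, 0.0, -7.0], [0.0397, -0.0137, 0.0136, 0.0, 0.0, -7.0], [0.041, -0.0087, 0.0136, 0.0, 0.0, -7.0], [0.0419, -0.0037, 0.0137, 0.0, 0.0, -7.0], [0.0419, 0.0015, 0.0136, 0.0, 0.0, -7.0], [0.0415, 0.0065, 0.0136, 0.0, 0.0, -7.0], [0.0403, 0.0116, 0.0137, 0.0, 0.0, -6.9], [0.0387, 0.0163, 0.0136, 0.0, 0.0, -7.0], [0.0364, 0.0209, 0.0136, 0.0, 0.0, -7.0]]]
max [0.042 0.023 0.014 0.    0.    7.   ]
then
[[[0.0, 0.0, 0.01, 0.0, -5.0, 0.0], [0.0009, 0.0, 0.01, 0.0, -5.0, 0.0], [0.0017, 0.0, 0.0098, 0.0, -5.0, 0.0], [0.0026, 0.0, 0.0097, 0.0, -5.0, 0.0]]]
max [3.e-03 0.e+00 1.e-02 0.e+00 5.e+00 0.e+00]
```

Emit:
play_rows:
  steps:
    - [[0.0352,-0.0229,0.0136,0,0,-7],[0.0377,-0.0184,0.0136,0,0,-7],[0.0397,-0.0137,0.0136,0,0,-7],[0.041,-0.0087,0.0136,0,0,-7],[0.0419,-0.0037,0.0136,0,0,-7],[0.0419,0.0015,0.0136,0,0,-7],[0.0415,0.0065,0.0136,0,0,-7],[0.0403,0.0116,0.0136,0,0,-7],[0.0387,0.0163,0.0136,0,0,-7],[0.0364,0.0209,0.0136,0,0,-7]]
  fingers: 1
  squeeze: 40

```text
t: 3.95
tcp_pos: [0.4849, -0.215, 0.1201]
tool_rot: [0.678, 0.735, 0.0, 0.001]
force: [-0.2, -0.9, 0.5]
finger_gap: 1.001
```

Emit:
play_rows:
  steps:
    - [[0,0,0,0,-5,0],[0.0009,0,0,0,-5,0],[0.0017,0,0,0,-5,0],[0.0026,0,0,0,-5,0],[0,0,0,0,0,0]]

```text
t: 4.58
tcp_pos: [0.4832, -0.2094, 0.1189]
tool_rot: [0.668, 0.723, -0.118, 0.126]
force: [0.2, -0.0, -0.3]
finger_gap: 1.0
```

Run:
```python
from h import *
p,R,s=now()
th=-20; Rg=tool(.0745,th)
# grasp point 15mm toward +long dir from centre
c=np.array([.484,-.231,0])+.015*np.array([np.cos(1.645),np.sin(1.645),0])
z=Rg.as_matrix()[:,2]
gp=c+[0,0,.022]
tcp=gp-.006*z; print(tcp, z)
tcp_hi=tcp-.04*z
rows(p,R,tcp_hi,Rg,4); rows(tcp_hi,Rg,tcp,Rg,4)
```

```text
t 4.58 p [ 0.4832 -0.2094  0.1189] q [-0.469  0.608  1.895 -0.608  0.536 -0.037] F [ 0.2 -0.  -0.3] gap 1.000 
 x [-0.075  0.937 -0.341] y [ 0.997  0.079 -0.002] z [ 0.025 -0.34  -0.94 ]
[ 0.48273522 -0.21399485  0.02763816] [ 0.02545694 -0.34107143 -0.93969262]
[[[0.0067, -0.0002, 0.0118, 0.0, 0.0, 0.1], [0.0067, -0.0001, 0.0119, 0.0, 0.0, 0.0], [0.0067, -0.0002, 0.0118, 0.0, -0.1, 0.1], [0.0068, -0.0002, 0.0118, 0.0, 0.0, 0.1]]]
max [0.007 0.    0.012 0.    0.1   0.1  ]
[[[0.0, 0.0, 0.01, 0.0, 0.0, 0.0], [0.0, 0.0, 0.01, 0.0, 0.0, 0.0], [0.0, 0.0, 0.01, 0.0, 0.0, 0.0], [0.0, 0.0, 0.01, 0.0, 0.0, 0.0]]]
max [0.   0.   0.01 0.   0.   0.  ]
```

Emit:
play_rows:
  steps:
    - [[0.0067,0,0.0118,0,0,0.1],[0.0067,0,0.0118,0,0,0.1],[0.0067,0,0.0118,0,0,0],[0.0067,0,0.0118,0,0,0],[0,0,0.01,0,0,0],[0,0,0.01,0,0,0],[0,0,0.01,0,0,0],[0,0,0.01,0,0,0],[0,0,0,0,0,0]]

```text
t: 5.7
tcp_pos: [0.4836, -0.2156, 0.0274]
tool_rot: [0.671, 0.721, -0.118, 0.127]
force: [-0.4, 0.2, -0.7]
finger_gap: 0.996
```

Run:
```python
from h import *
from station import manip
p,R,s=now()
S=manip.snapshot("side"); cv2.imwrite("pics/g1.png",cv2.resize(S["img"][100:280,230:430,::-1],None,fx=3.3,fy=3.3,interpolation=cv2.INTER_CUBIC))
```

```text
t 5.70 p [ 0.4836 -0.2156  0.0274] q [-0.48   0.794  1.915 -0.9    0.38   0.283] F [-0.4  0.2 -0.7] gap 0.996 
 x [-0.068  0.937 -0.341] y [0.997 0.072 0.   ] z [ 0.025 -0.341 -0.94 ]
```

View pics/g1.png

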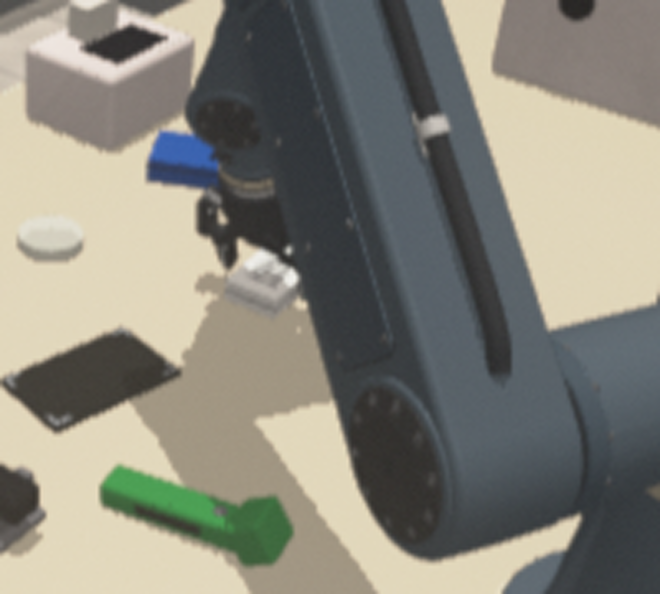

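The gripper straddles the cartridge, with fingers at about (232,255) and the cartridge at (262,280) in the crop. Closing now.

Emit:
play_rows:
  steps:
    - [[0,0,0,0,0,0],[0,0,0,0,0,0],[0,0,0,0,0,0],[0,0,0,0,0,0],[0,0,0,0,0,0]]
  fingers: 0
  squeeze: 45

```text
t: 6.38
tcp_pos: [0.484, -0.2153, 0.0287]
tool_rot: [0.671, 0.721, -0.118, 0.128]
force: [-1.3, 2.2, 6.0]
finger_gap: 0.691
```

Run:
```python
from h import *
p,R,s=now()
# lift straight up 60mm then tilt to +70 with TCP at ~ z .13
p1=p+[0,0,.07]; rows(p,R,p1,R,4)
yy=np.arctan2(R.as_matrix()[1,1],R.as_matrix()[0,1]); print(yy)
p2=np.array([.484,-.25,.13]); rows(p1,R,p2,tool(yy,70),12)
```

```text
t 6.38 p [ 0.484  -0.2153  0.0287] q [-0.479  0.792  1.916 -0.899  0.38   0.283] F [-1.3  2.2  6. ] gap 0.691 
 x [-0.067  0.937 -0.342] y [0.997 0.072 0.002] z [ 0.026 -0.341 -0.94 ]
[[[-0.006, 0.0, -0.0164, 0.0, 0.0, 0.0], [-0.006, 0.0001, -0.0165, 0.0, 0.0, 0.0], [-0.006, 0.0, -0.0164, 0.0, 0.0, 0.0], [-0.006, 0.0, -0.0165, 0.0, 0.0, 0.0]]]
max [0.006 0.    0.016 0.    0.    0.   ]
0.07248055499696848
[[[-0.0036, -0.0002, -0.0015, 0.0, 7.5, 0.0], [-0.0034, -0.0002, -0.0019, 0.0, 7.5, 0.0], [-0.0031, -0.0002, -0.0023, 0.0, 7.5, 0.0], [-0.0028, -0.0002, -0.0028, 0.0, 7.5, 0.0], [-0.0024, -0.0002, -0.003, 0.0, 7.5, 0.0], [-0.0019, -0.0002, -0.0034, 0.0, 7.5, 0.0], [-0.0015, -0.0002, -0.0036, 0.0, 7.5, 0.0], [-0.0011, -0.0002, -0.0037, 0.0, 7.5, 0.1], [-0.0005, -0.0002, -0.0039, 0.1, 7.5, 0.0], [0.0, -0.0003, -0.0039, 0.0, 7.5, 0.0]]]
[[[0.0004, -0.0002, -0.0038, 0.0, 7.5, 0.0], [0.001, -0.0002, -0.0038, 0.0, 7.5, 0.0]]]
max [4.0e-03 0.0e+00 4.0e-03 1.0e-01 7.5e+00 1.0e-01]
```

Emit:
play_rows:
  steps:
    - [[-0.006,0,-0.0164,0,0,0],[-0.006,0,-0.0164,0,0,0],[-0.006,0,-0.0164,0,0,0],[-0.006,0,-0.0164,0,0,0],[0,0,0,0,0,0]]

```text
t: 7.0
tcp_pos: [0.4844, -0.2158, 0.0988]
tool_rot: [0.671, 0.721, -0.117, 0.129]
force: [0.3, 0.2, -1.6]
finger_gap: 0.691
```

Emit:
play_rows:
  steps:
    - [[-0.0036,0,-0.0015,0,7.5,0],[-0.0034,0,-0.002,0,7.5,0],[-0.003,0,-0.0023,0,7.5,0],[-0.0028,0,-0.0028,0,7.5,0],[-0.0024,0,-0.003,0,7.5,0],[-0.0019,0,-0.0034,0,7.5,0],[-0.0015,0,-0.0036,0,7.5,0]]

```text
t: 7.88
tcp_pos: [0.4835, -0.2355, 0.115]
tool_rot: [0.658, 0.704, 0.18, -0.197]
force: [-0.4, 0.0, -2.4]
finger_gap: 0.692
```

Run:
```python
from h import *
from station import manip
p,R,s=now()
S=manip.snapshot("side"); cv2.imwrite("pics/g2.png",cv2.resize(S["img"][80:280,210:430,::-1],None,fx=3,fy=3,interpolation=cv2.INTER_CUBIC))
```

```text
t 7.88 p [ 0.4835 -0.2355  0.115 ] q [-0.829  0.76   1.57   0.338  1.27  -1.073] F [-0.4  0.  -2.4] gap 0.692 
 x [-0.057  0.855  0.515] y [ 0.998  0.069 -0.006] z [-0.041  0.514 -0.857]
```

View pics/g2.png

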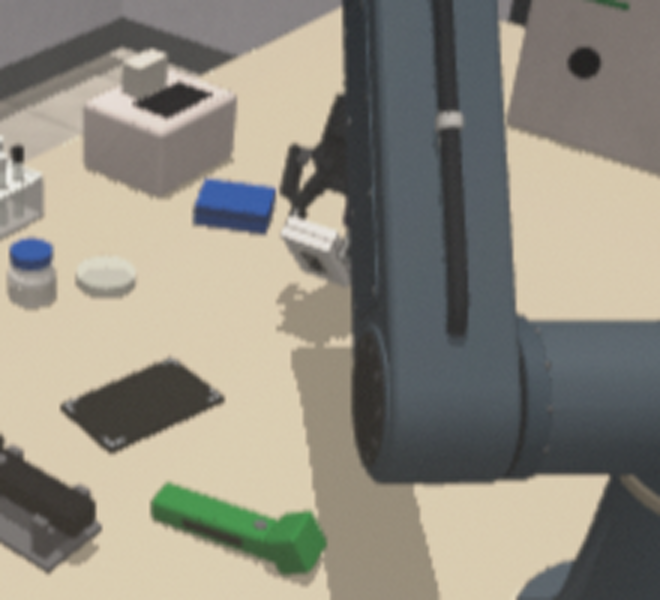

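The cartridge is held and tilting properly. I'll finish the tilt while shifting left, away from the mug.

Run:
```python
from h import *
p,R,s=now()
T=pickle.load(open("top0.pkl","rb")); print("mug",ray(T,(380,199),.045),"slide",ray(T,(348.5,161),.0))
yy=.071
p1=np.array([.48,-.15,.11]); p1,R1=rows(p,R,p1,tool(yy,70),8)
print(p1,R1.as_matrix().round(3)); rows(p1,R1,np.array([.48,-.15,.069]),tool(yy,70),4)
```

```text
t 7.92 p [ 0.4839 -0.2386  0.1136] q [-0.832  0.764  1.566  0.338  1.271 -1.074] F [ 2.1 -2.3 -3. ] gap 0.692 
 x [-0.055  0.855  0.515] y [ 0.998  0.067 -0.005] z [-0.039  0.514 -0.857]
mug [ 0.5398182  -0.46725081  0.045     ] slide [ 0.69117371 -0.37449887  0.        ]
[[[0.0093, 0.0003, 0.0061, 0.0, 4.9, 0.0], [0.0087, 0.0002, 0.0069, 0.0, 4.8, -0.1], [0.0081, 0.0003, 0.0075, 0.0, 4.9, 0.0], [0.0074, 0.0003, 0.0083, 0.0, 4.9, -0.1], [0.0067, 0.0002, 0.0088, 0.0, 4.9, 0.0], [0.0059, 0.0003, 0.0094, 0.0, 4.8, -0.1], [0.0051, 0.0003, 0.0098, 0.0, 4.9, 0.0], [0.0043, 0.0003, 0.0103, 0.0, 4.9, -0.1]]]
max [0.009 0.    0.01  0.    4.9   0.1  ]
[ 0.47997065 -0.14995834  0.11001956] [[-0.025  0.997 -0.066]
 [ 0.341  0.071  0.937]
 [ 0.94   0.    -0.342]]
[[[-0.0096, 0.0, 0.0035, 0.0, 0.0, 0.0], [-0.0097, 0.0, 0.0035, 0.0, 0.0, 0.0], [-0.0096, 0.0, 0.0035, 0.0, 0.0, 0.0], [-0.0097, 0.0, 0.0035, 0.0, 0.0, 0.0]]]
max [0.01  0.    0.004 0.    0.    0.   ]
```

Emit:
play_rows:
  steps:
    - [[0.0093,0.0003,0.0061,0,4.9,0],[0.0087,0.0003,0.0069,0,4.9,-0.1],[0.0081,0.0003,0.0075,0,4.9,0],[0.0074,0.0003,0.0083,0,4.9,-0.1],[0.0067,0.0003,0.0088,0,4.9,0],[0.0059,0.0003,0.0094,0,4.9,-0.1],[0.0051,0.0003,0.0098,0,4.8,0],[0.0043,0.0003,0.0103,0,4.8,-0.1],[0,0,0,0,0,0]]

```text
t: 9.05
tcp_pos: [0.4791, -0.1454, 0.11]
tool_rot: [0.558, 0.601, 0.388, -0.42]
force: [-0.5, 0.5, -0.6]
finger_gap: 0.694
```

Run:
```python
from h import *
from station import manip
p,R,s=now()
for n in("side","top"):
    S=manip.snapshot(n); c=S["img"][80:280,210:430,::-1] if n=="side" else S["img"][130:310,180:400,::-1]
    cv2.imwrite(f"pics/g3{n}.png",cv2.resize(c,None,fx=3,fy=3,interpolation=cv2.INTER_CUBIC))
rows(p,R,np.array([.48,-.15,.070]),tool(.071,70),5)
```

```text
t 9.05 p [ 0.4791 -0.1454  0.11  ] q [-0.85   1.005  1.521  0.607  1.722 -1.209] F [-0.5  0.5 -0.6] gap 0.694 
 x [-0.023  0.345  0.938] y [ 0.997  0.075 -0.003] z [-0.071  0.936 -0.346]
[[[-0.0078, 0.0001, 0.0019, -0.1, 0.0, 0.0], [-0.0078, 0.0002, 0.0019, 0.0, 0.1, 0.0], [-0.0079, 0.0001, 0.0019, -0.1, 0.0, -0.1], [-0.0078, 0.0001, 0.0019, 0.0, 0.1, 0.0], [-0.0078, 0.0001, 0.0018, -0.1, 0.0, 0.0]]]
max [0.008 0.    0.002 0.1   0.1   0.1  ]
```

View pics/g3side.png

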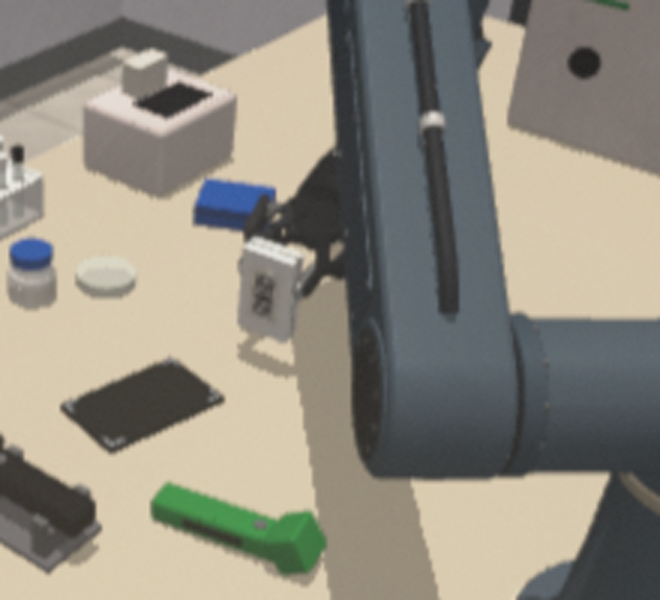

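View pics/g3top.png

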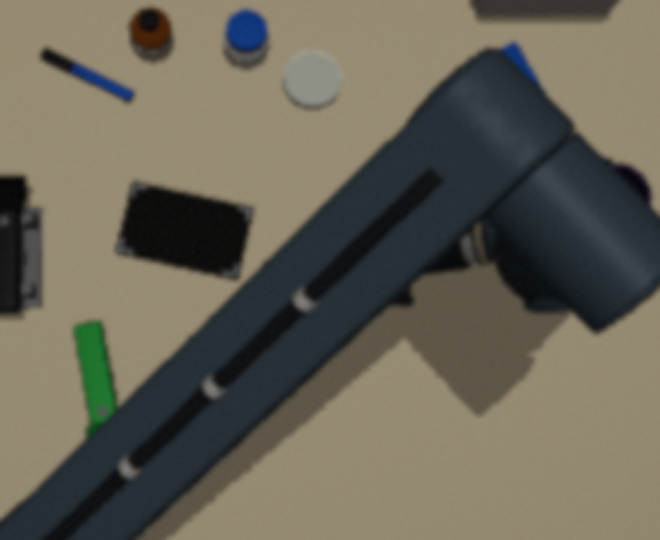

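The label faces left and the cartridge hangs upright at about (270,288) in the crop. Lowering it to stand.

Emit:
play_rows:
  steps:
    - [[-0.0076,0.0001,0.0024,-0.1,0.1,0],[-0.0076,0.0001,0.0024,0,0.1,0],[-0.0076,0.0001,0.0024,-0.1,0,0],[-0.0076,0.0001,0.0024,0,0,0],[-0.006,0,0.002,0,0,0],[0,0,0,0,0,0]]

```text
t: 9.9
tcp_pos: [0.4804, -0.1478, 0.0734]
tool_rot: [0.558, 0.6, 0.392, -0.419]
force: [-0.2, -0.3, -1.5]
finger_gap: 0.688
```

Emit:
play_rows:
  steps:
    - [[-0.0009,0,0.0004,0,0,0],[-0.0009,0,0.0004,0,0,0],[-0.0009,0,0.0004,0,0,0]]

```text
t: 10.28
tcp_pos: [0.4807, -0.1478, 0.0711]
tool_rot: [0.558, 0.6, 0.392, -0.419]
force: [0.2, -0.9, -2.7]
finger_gap: 0.689
```

Run:
```python
from h import *
p,R,s=now()
```

```text
t 10.28 p [ 0.4807 -0.1478  0.0711] q [-0.853  1.072  1.502  0.607  1.686 -1.241] F [ 0.2 -0.9 -2.7] gap 0.689 
 x [-0.027  0.341  0.94 ] y [0.997 0.071 0.003] z [-0.066  0.937 -0.342]
```

Emit:
play_rows:
  steps:
    - [[-0.0014,0,0.0005,0,0,0],[-0.0014,0,0.0005,0,0,0],[-0.0009,0,0.0004,0,0,0]]

```text
t: 10.65
tcp_pos: [0.4806, -0.1477, 0.0669]
tool_rot: [0.558, 0.6, 0.392, -0.419]
force: [0.3, -0.4, -1.6]
finger_gap: 0.694
```

Emit:
play_rows:
  steps:
    - [[-0.0009,0,0.0004,0,0,0],[0,0,0,0,0,0]]

```text
t: 10.9
tcp_pos: [0.4806, -0.1476, 0.066]
tool_rot: [0.558, 0.6, 0.392, -0.419]
force: [0.2, 0.2, -1.5]
finger_gap: 0.691
```

Emit:
play_rows:
  steps:
    - [[-0.0009,0,0.0004,0,0,0],[0,0,0,0,0,0]]

```text
t: 11.15
tcp_pos: [0.4806, -0.1476, 0.0654]
tool_rot: [0.558, 0.6, 0.392, -0.419]
force: [-0.5, -0.6, 0.1]
finger_gap: 0.69
```

Emit:
play_rows:
  steps:
    - [[-0.0008,0,0.0003,0,0,0],[0,0,0,0,0,0]]

```text
t: 11.4
tcp_pos: [0.4806, -0.1476, 0.0653]
tool_rot: [0.557, 0.6, 0.392, -0.419]
force: [-0.1, -2.6, 6.3]
finger_gap: 0.691
```

Run:
```python
from h import *
from station import manip
p,R,s=now()
for n in("side",):
    S=manip.snapshot(n); pickle.dump(S,open("s4.pkl","wb")); c=S["img"][130:230,250:350,::-1]
    cv2.imwrite(f"pics/g4{n}.png",cv2.resize(c,None,fx=6,fy=6,interpolation=cv2.INTER_CUBIC))
```

```text
t 11.40 p [ 0.4806 -0.1476  0.0653] q [-0.854  1.082  1.499  0.607  1.682 -1.246] F [-0.1 -2.6  6.3] gap 0.691 
 x [-0.027  0.339  0.94 ] y [0.997 0.071 0.003] z [-0.065  0.938 -0.34 ]
```

View pics/g4side.png

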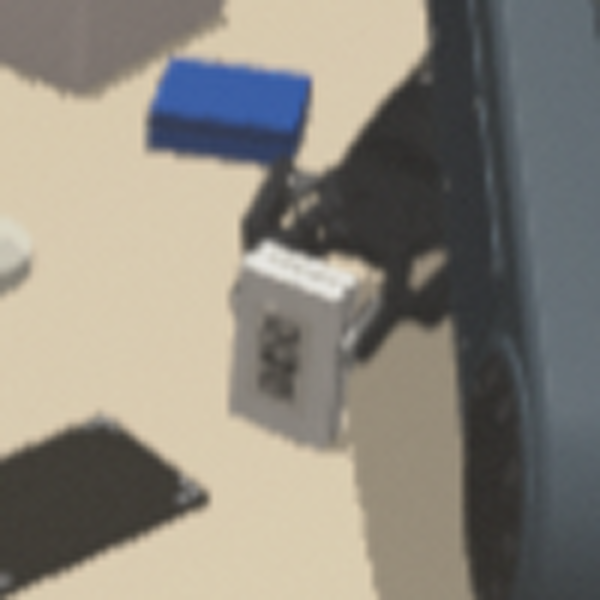

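Contact at 6 N and the cartridge stands upright. Release, retreat along the fingers, then rise.

Emit:
play_rows:
  steps:
    - [[0,0,0,0,0,0],[0,0,0,0,0,0],[0,0,0,0,0,0],[0,0,0,0,0,0]]
  fingers: 1

```text
t: 11.95
tcp_pos: [0.4806, -0.1475, 0.064]
tool_rot: [0.558, 0.6, 0.392, -0.419]
force: [-0.8, -0.5, -0.3]
finger_gap: 1.001
```

Emit:
play_rows:
  steps:
    - [[0,0,-0.004,0,0,0],[0,0,-0.008,0,0,0],[0,0,-0.012,0,0,0],[0,0,-0.014,0,0,0],[0.01,0,-0.008,0,0,0],[0.03,0,0,0,0,0],[0.04,0,0,0,0,0],[0.03,0,0,0,0,0],[0.01,0,0,0,0,0],[0,0,0,0,0,0]]

```text
t: 13.2
tcp_pos: [0.4805, -0.1499, 0.1931]
tool_rot: [0.558, 0.6, 0.391, -0.418]
force: [0.1, -0.7, -0.1]
finger_gap: 1.002
```

Run:
```python
from h import *
from station import manip
p,R,s=now()
S=manip.snapshot("side"); T=manip.snapshot("top")
pickle.dump((S,T),open("s5.pkl","wb"))
cv2.imwrite(f"pics/g5s.png",cv2.resize(S["img"][100:230,230:350,::-1],None,fx=4.5,fy=4.5,interpolation=cv2.INTER_CUBIC))
cv2.imwrite(f"pics/g5t.png",cv2.resize(T["img"][170:250,240:360,::-1],None,fx=5,fy=5,interpolation=cv2.INTER_CUBIC))
```

```text
t 13.20 p [ 0.4805 -0.1499  0.1931] q [-0.856  0.873  1.524  0.624  1.829 -1.139] F [ 0.1 -0.7 -0.1] gap 1.002 
 x [-0.027  0.343  0.939] y [0.997 0.071 0.003] z [-0.065  0.937 -0.344]
```

View pics/g5s.png

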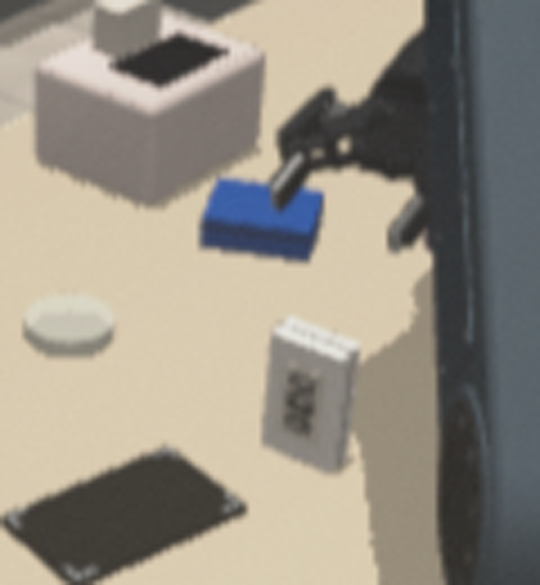

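View pics/g5t.png

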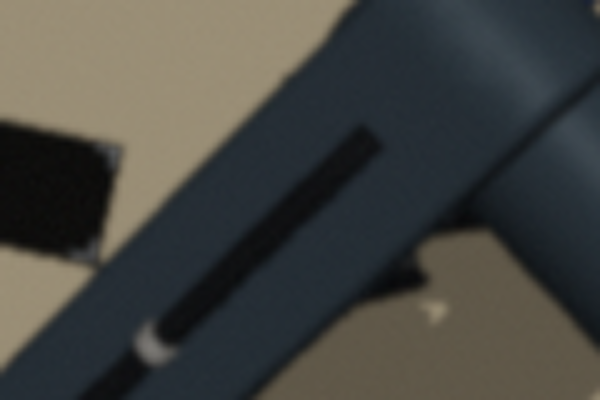

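The cartridge stands freely at about (310,395) in the side crop, label to the left. I'll fit its pose from the side view and plan the second grasp.

Run:
```python
from h import *
p,R,s=now(0)
S,T=pickle.load(open("s5.pkl","rb"))
roi=(282,164,312,210); x0,y0,x1,y1=roi; g=S["img"][y0:y1,x0:x1].astype(float)
r=(g[:,:,0]-g[:,:,2])/g.sum(2); m=np.clip((.10-r)/(.07),0,1)
print(np.percentile(r,[2,10,30,50,70,90]).round(3))
cv2.imwrite("pics/m5.png",cv2.resize((m*255).astype(np.uint8),None,fx=10,fy=10,interpolation=cv2.INTER_NEAREST))
print(fitbox([(S,m,roi)],.026,.06,0,.1,[.4795,-.132,1.642]))
yy=.071; n=np.array([np.cos(yy+np.pi/2),np.sin(yy+np.pi/2),0]); c=np.array([.4795,-.132,0])
tg=c+.012*n+[0,0,.088]; Rg=tool(yy,-30); hi=tg-.075*Rg.as_matrix()[:,2]
print(tg,hi)
p1,R1=rows(p,R,hi+[0,0,.0],Rg,12)
rows(p1,R1,tg,Rg,7)
```

```text
[0.014 0.026 0.037 0.066 0.067 0.069]
(array([ 0.47934933, -0.13374057,  1.63777314]), np.float64(145.80916842089079))
[ 0.47864872 -0.12003023  0.088     ] [ 0.47598845 -0.08262471  0.15295191]
[[[-0.0011, 0.0, 0.0064, 0.0, -8.3, 0.0], [-0.0002, 0.0001, 0.0065, 0.0, -8.4, 0.0], [0.0007, 0.0, 0.0065, 0.0, -8.3, 0.0], [0.0017, 0.0, 0.0062, 0.0, -8.3, 0.0], [0.0026, 0.0, 0.006, 0.1, -8.4, 0.0], [0.0034, 0.0001, 0.0055, 0.0, -8.3, 0.0], [0.0042, 0.0, 0.005, 0.0, -8.3, 0.0], [0.0048, 0.0001, 0.0044, 0.0, -8.4, 0.0], [0.0055, 0.0, 0.0035, 0.0, -8.3, 0.0], [0.0058, 0.0, 0.0028, 0.0, -8.3, 0.0]]]
[[[0.0063, 0.0001, 0.0018, 0.0, -8.4, 0.0], [0.0064, 0.0, 0.001, 0.0, -8.3, 0.0]]]
max [6.0e-03 0.0e+00 6.0e-03 1.0e-01 8.4e+00 0.0e+00]
[[[0.0, 0.0, 0.0107, 0.0, 0.0, 0.0], [0.0, 0.0, 0.0107, 0.0, 0.0, 0.0], [0.0, 0.0, 0.0107, 0.0, 0.0, 0.0], [0.0, 0.0, 0.0107, 0.0, 0.0, 0.0], [0.0, 0.0, 0.0108, 0.0, 0.0, 0.0], [0.0, 0.0, 0.0107, 0.0, 0.0, 0.0], [0.0, 0.0, 0.0107, 0.0, 0.0, 0.0]]]
max [0.    0.    0.011 0.    0.    0.   ]
```

View pics/m5.png

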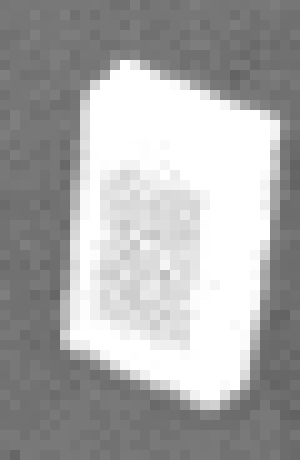

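Emit:
play_rows:
  steps:
    - [[-0.0011,0,0.0064,0,-8.3,0],[-0.0002,0,0.0065,0,-8.4,0],[0.0007,0,0.0065,0,-8.3,0],[0.0017,0,0.0062,0,-8.3,0],[0.0026,0,0.006,0,-8.4,0],[0.0034,0,0.0055,0,-8.3,0],[0.0042,0,0.005,0,-8.3,0],[0.0048,0,0.0044,0,-8.4,0],[0.0055,0,0.0035,0,-8.3,0],[0.0058,0,0.0028,0,-8.3,0]]

```text
t: 14.55
tcp_pos: [0.4765, -0.0937, 0.1595]
tool_rot: [0.677, 0.726, -0.079, 0.087]
force: [-0.8, 0.2, -0.3]
finger_gap: 1.0
```

Emit:
play_rows:
  steps:
    - [[0.0063,0,0.0018,0,-8.4,0],[0.0064,0,0.001,0,-8.3,0],[0,0,0,0,0,0]]

```text
t: 14.92
tcp_pos: [0.4741, -0.0815, 0.1518]
tool_rot: [0.659, 0.71, -0.172, 0.18]
force: [-0.1, -0.4, -0.2]
finger_gap: 0.998
```

Run:
```python
from h import *
from station import manip
p,R,s=now()
S=manip.snapshot("side")
cv2.imwrite(f"pics/g6s.png",cv2.resize(S["img"][100:230,230:350,::-1],None,fx=4.5,fy=4.5,interpolation=cv2.INTER_CUBIC))
yy=.071; n=np.array([np.cos(yy+np.pi/2),np.sin(yy+np.pi/2),0]); c=np.array([.4795,-.133,0])
tg=c+.012*n+[0,0,.088]; Rg=tool(yy,-30)
rows(p,R,tg,Rg,8)
```

```text
t 14.93 p [ 0.4741 -0.0815  0.1518] q [-0.134  0.561  1.94  -0.811  0.709  0.438] F [-0.1 -0.4 -0.2] gap 0.998 
 x [-0.068  0.874 -0.481] y [ 0.997  0.074 -0.007] z [ 0.03  -0.481 -0.876]
[[[-0.0005, 0.0003, 0.0094, 0.0, -0.2, 0.0], [-0.0005, 0.0002, 0.0094, -0.1, -0.1, 0.1], [-0.0005, 0.0003, 0.0093, 0.0, -0.2, 0.0], [-0.0004, 0.0002, 0.0094, 0.0, -0.1, 0.1], [-0.0004, 0.0003, 0.0094, -0.1, -0.2, 0.0], [-0.0004, 0.0002, 0.0094, 0.0, -0.1, 0.0], [-0.0004, 0.0002, 0.0094, 0.0, -0.2, 0.1], [-0.0003, 0.0002, 0.0094, -0.1, -0.1, 0.0]]]
max [0.    0.    0.009 0.1   0.2   0.1  ]
```

View pics/g6s.png

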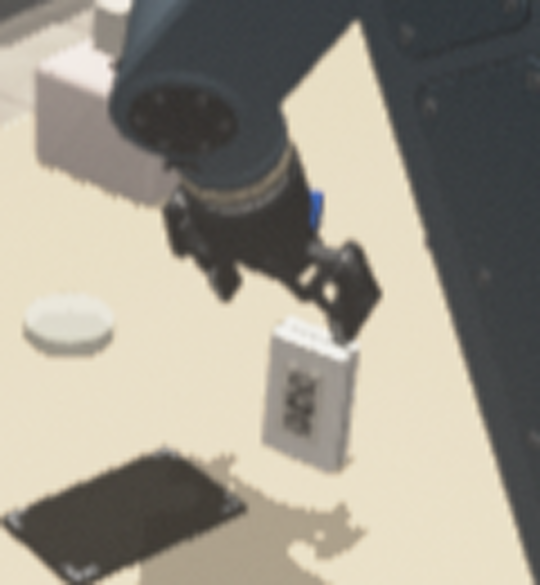

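Emit:
play_rows:
  steps:
    - [[-0.0005,0.0003,0.0094,0,-0.2,0],[-0.0005,0.0003,0.0094,0,-0.2,0.1],[-0.0005,0.0003,0.0094,0,-0.2,0],[-0.0004,0.0002,0.0094,-0.1,-0.1,0.1],[-0.0004,0.0002,0.0094,-0.1,-0.1,0],[-0.0004,0.0002,0.0094,-0.1,-0.1,0.1],[-0.0003,0.0002,0.0094,0,-0.1,0],[-0.0003,0.0002,0.0094,0,-0.1,0],[0,0,0,0,0,0]]

```text
t: 16.1
tcp_pos: [0.4795, -0.1232, 0.0893]
tool_rot: [0.66, 0.705, -0.175, 0.19]
force: [0.1, 0.4, 0.4]
finger_gap: 0.996
```

Run:
```python
from h import *
from station import manip
p,R,s=now()
S=manip.snapshot("side")
cv2.imwrite(f"pics/g7s.png",cv2.resize(S["img"][120:230,250:350,::-1],None,fx=5.4,fy=5.4,interpolation=cv2.INTER_CUBIC))
```

```text
t 16.10 p [ 0.4795 -0.1232  0.0893] q [-0.213  0.697  1.967 -1.055  0.583  0.654] F [0.1 0.4 0.4] gap 0.996 
 x [-0.056  0.864 -0.5  ] y [0.998 0.067 0.005] z [ 0.038 -0.498 -0.866]
```

View pics/g7s.png

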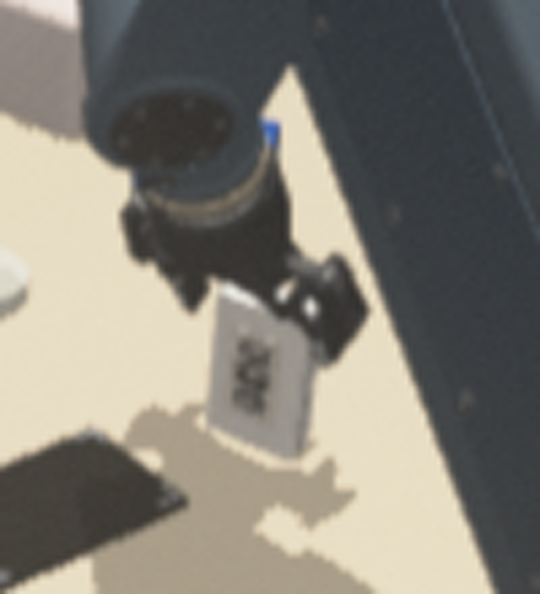

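Emit:
play_rows:
  steps:
    - [[0.0024,-0.0008,-0.0014,0,0,0],[0,0,0,0,0,0]]

```text
t: 16.4
tcp_pos: [0.4788, -0.1198, 0.0902]
tool_rot: [0.66, 0.705, -0.174, 0.191]
force: [-0.7, -0.0, 0.5]
finger_gap: 0.999
```

Emit:
play_rows:
  steps:
    - [[0,0,0,0,0,0],[0,0,0,0,0,0],[0,0,0,0,0,0],[0,0,0,0,0,0],[0,0,0,0,0,0]]
  fingers: 0
  squeeze: 60

```text
t: 17.02
tcp_pos: [0.4788, -0.1203, 0.0905]
tool_rot: [0.66, 0.705, -0.175, 0.191]
force: [-1.1, 1.6, 5.8]
finger_gap: 0.691
```

Run:
```python
from h import *
p,R,s=now()
yy=.0675
print("cart in tool:", R.inv().apply(np.array([.4795,-.133,.05])-p))
p1=p+[0,0,.09]; rows(p,R,p1,R,4)
padx=np.array([np.cos(1.345),np.sin(1.345),0]); 
p2=np.array([.525,.0178,0])-.038*padx+[0,0,.14]; p2,R2=rows(p1,R,p2,tool(-.226,60),13); print(p2)
```

```text
t 17.02 p [ 0.4788 -0.1203  0.0905] q [-0.207  0.694  1.97  -1.054  0.585  0.659] F [-1.1  1.6  5.8] gap 0.691 
 x [-0.055  0.864 -0.5  ] y [0.998 0.067 0.006] z [ 0.039 -0.499 -0.866]
cart in tool: [ 0.00921903 -0.00038664  0.04145201]
[[[-0.0113, 0.0001, -0.0195, 0.0, 0.0, 0.0], [-0.0112, 0.0002, -0.0195, 0.0, 0.0, 0.0], [-0.0113, 0.0001, -0.0194, 0.0, 0.0, 0.0], [-0.0112, 0.0002, -0.0195, 0.0, 0.0, 0.0]]]
max [0.011 0.    0.02  0.    0.    0.   ]
[[[0.0081, 0.0034, -0.0011, -0.3, 6.9, 1.4], [0.0083, 0.0032, 0.0, -0.4, 6.8, 1.4], [0.0083, 0.003, 0.0009, -0.3, 6.9, 1.4], [0.0081, 0.0028, 0.002, -0.4, 6.9, 1.4], [0.008, 0.0026, 0.0029, -0.3, 6.8, 1.4], [0.0076, 0.0023, 0.0039, -0.3, 6.9, 1.4], [0.0071, 0.0022, 0.0048, -0.4, 6.9, 1.4], [0.0066, 0.0019, 0.0056, -0.3, 6.8, 1.4], [0.0059, 0.0018, 0.0064, -0.3, 6.9, 1.4], [0.0051, 0.0016, 0.007, -0.4, 6.9, 1.3]]]
[[[0.0043, 0.0015, 0.0077, -0.3, 6.8, 1.4], [0.0034, 0.0013, 0.008, -0.4, 6.9, 1.4], [0.0024, 0.0011, 0.0085, -0.3, 6.9, 1.4]]]
max [8.0e-03 3.0e-03 8.0e-03 4.0e-01 6.9e+00 1.4e+00]
[ 0.5164497  -0.01921491  0.13998341]
```

Emit:
play_rows:
  steps:
    - [[-0.0112,0,-0.0195,0,0,0],[-0.0112,0,-0.0195,0,0,0],[-0.0112,0,-0.0195,0,0,0],[-0.0112,0,-0.0195,0,0,0],[0,0,0,0,0,0]]

```text
t: 17.65
tcp_pos: [0.4789, -0.1201, 0.1809]
tool_rot: [0.661, 0.705, -0.173, 0.192]
force: [-0.3, 0.3, -2.5]
finger_gap: 0.692
```

Emit:
play_rows:
  steps:
    - [[0.0081,0.0034,-0.0011,-0.3,6.9,1.4],[0.0083,0.0032,0,-0.4,6.9,1.4],[0.0083,0.003,0.0009,-0.3,6.9,1.4],[0.0081,0.0028,0.002,-0.4,6.9,1.4],[0.008,0.0026,0.0029,-0.3,6.9,1.4],[0.0076,0.0023,0.0039,-0.3,6.8,1.4],[0.0071,0.0022,0.0048,-0.4,6.9,1.4],[0.0066,0.0019,0.0056,-0.3,6.8,1.4],[0.0059,0.0018,0.0064,-0.3,6.9,1.4],[0.0051,0.0016,0.007,-0.4,6.9,1.4]]

```text
t: 18.9
tcp_pos: [0.5067, -0.0425, 0.1475]
tool_rot: [0.714, 0.612, 0.271, -0.204]
force: [-0.5, 0.1, -2.5]
finger_gap: 0.689
```

Emit:
play_rows:
  steps:
    - [[0.0043,0.0015,0.0077,-0.3,6.8,1.4],[0.0034,0.0013,0.008,-0.4,6.9,1.4],[0.0024,0.0011,0.0085,-0.3,6.9,1.3],[0,0,0,0,0,0],[0,0,0,0,0,0]]

```text
t: 19.52
tcp_pos: [0.5156, -0.019, 0.139]
tool_rot: [0.678, 0.539, 0.391, -0.312]
force: [-0.6, -0.6, -1.7]
finger_gap: 0.691
```

Run:
```python
from h import *
from station import manip
p,R,s=now()
S=manip.snapshot("side");T=manip.snapshot("top"); pickle.dump((S,T),open("s8.pkl","wb"))
cv2.imwrite(f"pics/g8s.png",cv2.resize(S["img"][120:260,200:350,::-1],None,fx=4.2,fy=4.2,interpolation=cv2.INTER_CUBIC))
cv2.imwrite(f"pics/g8t.png",cv2.resize(T["img"][150:290,190:360,::-1],None,fx=4.2,fy=4.2,interpolation=cv2.INTER_CUBIC))
o=np.array([.0092,-.0004,.0415])
print("cart c",p+R.apply(o)); cl=R.apply(Ro.from_rotvec([0,0,0]).apply([0,0,0]))
```

```text
t 19.52 p [ 0.5156 -0.019   0.139 ] q [-0.705  0.823  1.831  0.918  1.315 -1.125] F [-0.6 -0.6 -1.7] gap 0.691 
 x [0.113 0.486 0.866] y [ 0.975 -0.224 -0.002] z [ 0.193  0.845 -0.499]
cart c [0.52421795 0.02064177 0.12621318]
```

View pics/g8s.png

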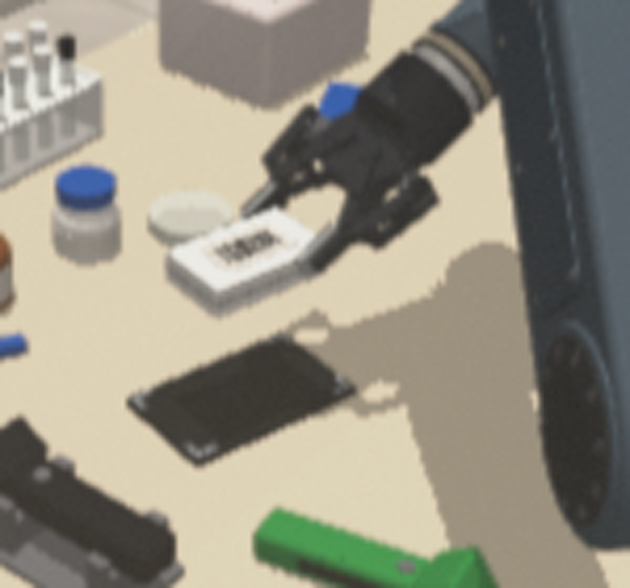

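View pics/g8t.png

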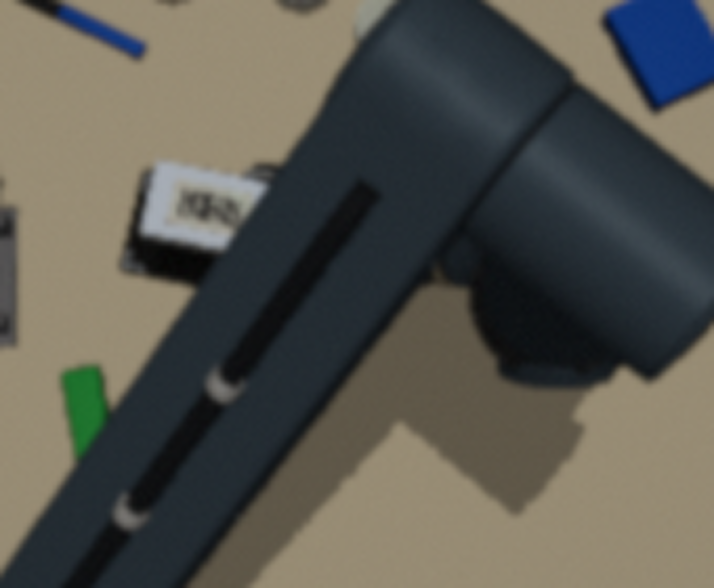

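The cartridge is held label up over the pad, at about (245,255) in the side crop. Lowering to just above the pad, then I'll measure.

Run:
```python
from h import *
p,R,s=now()
rows(p,R,p+np.array([.0008,-.0025,-.098]),tool(-.226,60),9)
```

```text
t 19.62 p [ 0.5159 -0.0188  0.1399] q [-0.705  0.821  1.831  0.918  1.315 -1.125] F [-0.3 -0.3 -1.6] gap 0.691 
 x [0.111 0.487 0.866] y [ 0.975 -0.223  0.   ] z [ 0.194  0.844 -0.499]
[[[-0.0096, 0.0001, 0.0052, 0.0, 0.0, 0.0], [-0.0095, 0.0002, 0.0052, 0.0, 0.0, 0.0], [-0.0096, 0.0001, 0.0053, 0.0, 0.0, 0.0], [-0.0095, 0.0002, 0.0052, 0.0, 0.0, 0.0], [-0.0096, 0.0001, 0.0052, 0.0, 0.0, 0.0], [-0.0096, 0.0002, 0.0052, 0.0, 0.0, 0.0], [-0.0095, 0.0001, 0.0052, 0.0, 0.0, 0.0], [-0.0096, 0.0002, 0.0053, 0.0, 0.0, 0.0], [-0.0095, 0.0001, 0.0052, 0.0, 0.0, 0.0]]]
max [0.01  0.    0.005 0.    0.    0.   ]
```

Emit:
play_rows:
  steps:
    - [[-0.0096,0.0001,0.0052,0,0,0],[-0.0096,0.0002,0.0052,0,0,0],[-0.0096,0.0001,0.0052,0,0,0],[-0.0096,0.0002,0.0052,0,0,0],[-0.0096,0.0001,0.0052,0,0,0],[-0.0096,0.0002,0.0052,0,0,0],[-0.0096,0.0001,0.0052,0,0,0],[-0.0096,0.0002,0.0052,0,0,0],[-0.008,0,0.0046,0,0,0],[0,0,0,0,0,0]]

```text
t: 20.88
tcp_pos: [0.5164, -0.0211, 0.0424]
tool_rot: [0.677, 0.539, 0.392, -0.313]
force: [0.5, 0.1, -1.4]
finger_gap: 0.685
```

Run:
```python
from h import *
from station import manip
p,R,s=now()
o=np.array([.0092,-.0004,.0415]); c=p+R.apply(o); print("cart c",c)
S=manip.snapshot("side");T=manip.snapshot("top"); pickle.dump((S,T),open("s9.pkl","wb"))
roi=(222,170,295,245)
def draw(n,s,roi,f):
    x0,y0,x1,y1=roi; im=cv2.resize(s["img"][y0:y1,x0:x1,::-1],None,fx=f,fy=f,interpolation=cv2.INTER_CUBIC)
    for P,col in ((box(.525,.0178,1.345,.15,.09,0,.008),(0,255,255)),(box(c[0],c[1],1.345,.1,.06,c[2]-.013,c[2]+.013),(0,0,255)),(box(c[0],c[1],1.345,.062,.036,c[2]+.013,c[2]+.013),(0,0,255))):
        q=((proj(s,P)-[x0,y0]+.5)*f).astype(int)
        for a,b in ((0,1),(1,2),(2,3),(3,0),(4,5),(5,6),(6,7),(7,4)): cv2.line(im,tuple(map(int,q[a])),tuple(map(int,q[b])),col,1)
    cv2.imwrite(n,im)
draw("pics/g9s.png",S,roi,8); draw("pics/g9t.png",T,(210,180,280,232),9)
```

```text
t 20.88 p [ 0.5164 -0.0211  0.0424] q [-0.708  1.014  1.804  0.958  1.221 -1.265] F [ 0.5  0.1 -1.4] gap 0.685 
 x [0.113 0.484 0.868] y [ 0.975 -0.224 -0.001] z [ 0.194  0.846 -0.497]
cart c [0.5250702  0.01852554 0.02978279]
```

View pics/g9s.png

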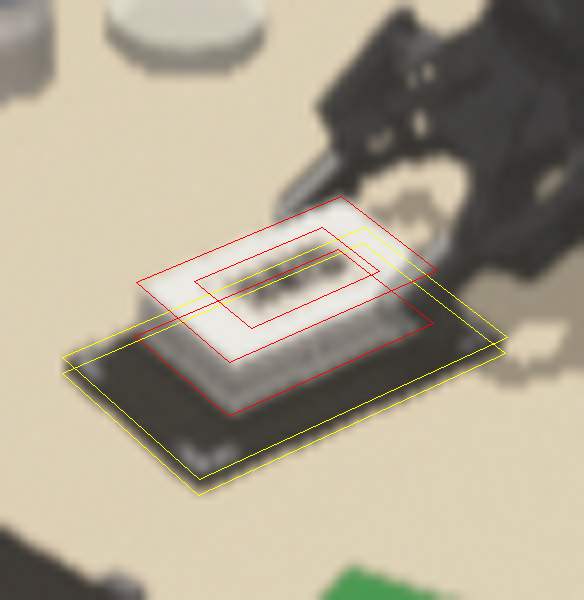

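View pics/g9t.png

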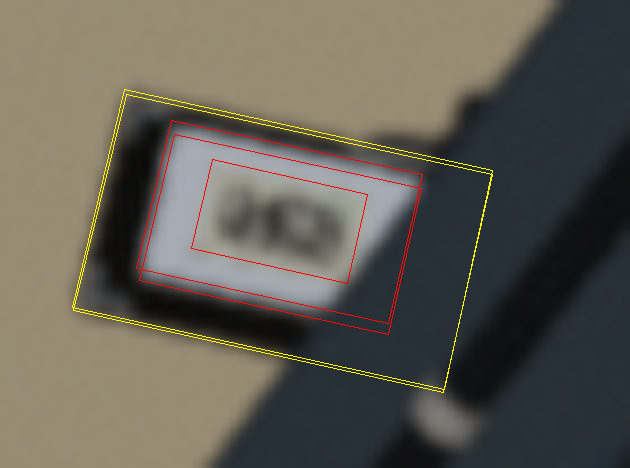

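Run:
```python
from h import *
S=pickle.load(open("side0.pkl","rb"));T=pickle.load(open("top0.pkl","rb"))
def obs(s,roi):
    x0,y0,x1,y1=roi; v=s["img"][y0:y1,x0:x1].astype(float).mean(2); b=np.median(np.r_[v[0],v[-1],v[:,0],v[:,-1]])
    return s,np.clip((b-v)/(b-np.percentile(v,8)),0,1),roi
oT,oS=obs(T,(212,184,270,228)),obs(S,(222,192,292,238))
for nm,o in (("both",[oT,oS]),("T",[oT]),("S",[oS])):
    def f(p): return sum(((sil(s,box(p[0],p[1],p[2],p[3],p[4],0,.008),r)-m)**2).sum() for s,m,r in o)
    r=minimize(f,[.525,.018,1.345,.15,.09],method="Nelder-Mead",options=dict(initial_simplex=np.array([.525,.018,1.345,.15,.09])+np.vstack([np.zeros(5),np.diag([.01,.01,.1,-.01,-.01])]),xatol=1e-4,fatol=1e-3,maxiter=800)); print(nm,r.x.round(4),r.fun)
def draw(n,s,roi,f,P):
    x0,y0,x1,y1=roi; im=cv2.resize(s["img"][y0:y1,x0:x1,::-1],None,fx=f,fy=f,interpolation=cv2.INTER_CUBIC)
    q=((proj(s,P)-[x0,y0]+.5)*f).astype(int)
    for a,b in ((0,1),(1,2),(2,3),(3,0),(4,5),(5,6),(6,7),(7,4)): cv2.line(im,tuple(map(int,q[a])),tuple(map(int,q[b])),(0,255,255),1)
    return im
P=box(.525,.0178,1.345,.15,.09,0,.008)
cv2.imwrite("pics/p.png",np.vstack([draw("",S,(222,190,292,240),7,P)[:300],draw("",T,(206,182,276,232),7,P)[:300]]))
```

```text
both [0.5248 0.0181 1.3419 0.1465 0.0863] 18.6697212459099
T [0.5245 0.0174 1.3393 0.1464 0.0866] 8.678519145542765
S [0.5249 0.0186 1.3416 0.1462 0.086 ] 9.30406441562463
```

View pics/p.png

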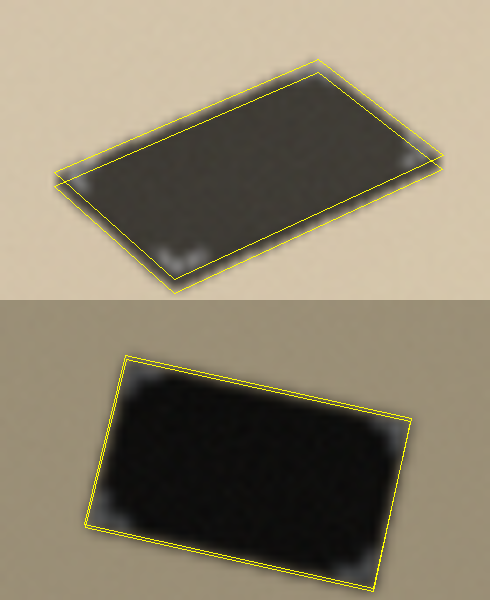

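Emit:
play_rows:
  steps:
    - [[-0.0026,0,0.0015,0,0,0],[-0.0026,0,0.0015,0,0,0],[-0.0009,0,0.0005,0,0,0],[0,0,0,0,0,0]]

```text
t: 21.48
tcp_pos: [0.5166, -0.0213, 0.036]
tool_rot: [0.677, 0.539, 0.392, -0.312]
force: [-0.2, -0.3, -0.9]
finger_gap: 0.687
```

Emit:
play_rows:
  steps:
    - [[-0.0009,0,0.0005,0,0,0],[0,0,0,0,0,0]]

```text
t: 21.72
tcp_pos: [0.5165, -0.0213, 0.035]
tool_rot: [0.677, 0.539, 0.392, -0.312]
force: [-1.0, 0.0, -1.3]
finger_gap: 0.689
```

Emit:
play_rows:
  steps:
    - [[-0.0008,0,0.0004,0,0,0],[0,0,0,0,0,0]]

```text
t: 21.98
tcp_pos: [0.5165, -0.0214, 0.0341]
tool_rot: [0.677, 0.539, 0.392, -0.312]
force: [0.4, 0.5, -1.3]
finger_gap: 0.689
```

Emit:
play_rows:
  steps:
    - [[-0.0008,0,0.0004,0,0,0],[0,0,0,0,0,0]]

```text
t: 22.22
tcp_pos: [0.5166, -0.0214, 0.0335]
tool_rot: [0.677, 0.539, 0.392, -0.312]
force: [0.1, -0.9, 0.4]
finger_gap: 0.688
```

Emit:
play_rows:
  steps:
    - [[-0.0006,0,0.0003,0,0,0],[0,0,0,0,0,0]]

```text
t: 22.48
tcp_pos: [0.5165, -0.0214, 0.0335]
tool_rot: [0.677, 0.538, 0.393, -0.313]
force: [-0.8, -2.1, 5.6]
finger_gap: 0.69
```

Run:
```python
from h import *
from station import manip
p,R,s=now(); print(s["ft_torque"])
o=np.array([.0092,-.0004,.0415]); c=p+R.apply(o); print("cart c",c)
```

```text
t 22.48 p [ 0.5165 -0.0214  0.0335] q [-0.709  1.032  1.8    0.963  1.214 -1.278] F [-0.8 -2.1  5.6] gap 0.690 
 x [0.111 0.483 0.868] y [ 0.975 -0.224 -0.   ] z [ 0.195  0.846 -0.496]
[-0.01687327  0.24653259  0.06367695]
cart c [0.52526422 0.01830045 0.02090507]
```

Contact is where predicted, with the centre at z = 20.9 mm. Release and retreat along the fingers.

Emit:
play_rows:
  steps:
    - [[0,0,0,0,0,0],[0,0,0,0,0,0],[0,0,0,0,0,0],[0,0,0,0,0,0]]
  fingers: 1

```text
t: 22.98
tcp_pos: [0.5165, -0.0213, 0.0324]
tool_rot: [0.677, 0.539, 0.392, -0.312]
force: [-0.1, 1.1, -0.3]
finger_gap: 1.003
```

Emit:
play_rows:
  steps:
    - [[0,0,-0.006,0,0,0],[0,0,-0.012,0,0,0],[0,0,-0.02,0,0,0],[0,0,-0.025,0,0,0],[0,0,-0.025,0,0,0],[0.02,0,-0.02,0,0,0],[0.03,0,0,0,0,0],[0.04,0,0,0,0,0],[0.03,0,0,0,0,0],[0.01,0,0,0,0,0]]

```text
t: 24.22
tcp_pos: [0.51, -0.05, 0.2007]
tool_rot: [0.677, 0.54, 0.392, -0.311]
force: [-0.5, -0.7, 0.0]
finger_gap: 0.998
```

Run:
```python
from h import *
from station import manip
p,R,s=now()
S=manip.snapshot("side");T=manip.snapshot("top"); pickle.dump((S,T),open("s10.pkl","wb"))
def draw(s,roi,f,Ps):
    x0,y0,x1,y1=roi; im=cv2.resize(s["img"][y0:y1,x0:x1,::-1],None,fx=f,fy=f,interpolation=cv2.INTER_CUBIC)
    for P in Ps:
        q=((proj(s,P)-[x0,y0]+.5)*f).astype(int)
        for a,b in ((4,5),(5,6),(6,7),(7,4)): cv2.line(im,tuple(map(int,q[a])),tuple(map(int,q[b])),(0,255,255),1)
    return im
Ps=[box(.5248,.018,1.341,.15,.09,0,.008),box(.5248,.018,1.341,.1,.06,0,.034),box(.5248,.018,1.341,.062,.036,0,.034)]
cv2.imwrite("pics/p10.png",np.vstack([draw(S,(222,190,292,240),8,Ps)[:400,:560],draw(T,(206,182,276,232),8,Ps)[:400,:560]])[:,:])
cv2.imwrite("pics/p10.png",np.hstack([draw(S,(222,186,282,236),6.6,Ps),draw(T,(210,182,270,232),6.6,Ps)]))
cv2.imwrite("pics/top10.png",T["img"][:,:,::-1])
```

```text
t 24.23 p [ 0.51   -0.05    0.2007] q [-0.757  0.712  1.796  0.856  1.428 -1.031] F [-0.5 -0.7  0. ] gap 0.998 
 x [0.11  0.487 0.867] y [ 0.975 -0.224  0.002] z [ 0.195  0.844 -0.499]
```

View pics/p10.png

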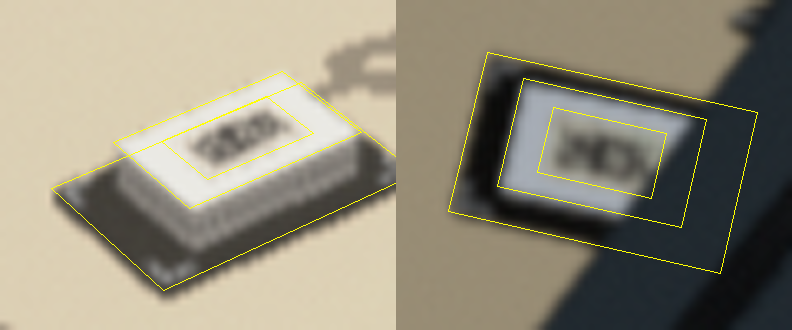

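View pics/top10.png

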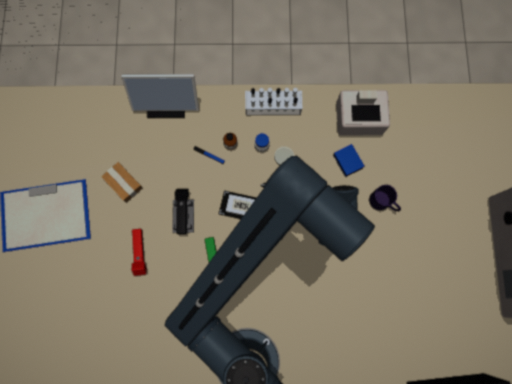

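The cartridge sits label up and centred on the pad to within about 2 mm, at (238,205) in the top view. Next I'll locate the scanner precisely.

```bash
cat >> h.py <<'E'
HEAD=[(50,.058),(68,.062),(90,.047),(90,.040),(68,.008),(50,.032)]
def scan_pts(x,y,yaw,dz=0.):
    c,s=np.cos(yaw),np.sin(yaw)
    def w(a,b,z): return [x+c*a-s*b,y+s*a+c*b,z+dz]
    h=np.array([w(a,b,z) for z in(.032,.058) for a,b in((.055,.017),(.055,-.017),(-.075,-.017),(-.075,.017))])
    hd=np.array([w(a/1000,b,z) for b in(.023,-.023) for a,z in HEAD])
    return h,hd
E
python3 - <<'E'
from h import *
S=pickle.load(open("side0.pkl","rb"));T=pickle.load(open("top0.pkl","rb"))
roi=(166,182,204,242); x0,y0,x1,y1=roi
v=T["img"][y0:y1,x0:x1].astype(float).max(2)
print(np.percentile(v,[2,10,20,30,40,50,60,80]))
m=np.clip((62-v)/(62-34),0,1)
def f(p):
    h,hd=scan_pts(*p); a=np.maximum(sil(T,h,roi),sil(T,hd,roi)); return ((a-m)**2).sum()
x0_=[*ray(T,(183,214.4),.032)[:2],0.]; print(x0_)
r=minimize(f,x0_,method="Nelder-Mead",options=dict(initial_simplex=np.array(x0_)+[[0,0,0],[.01,0,0],[0,.01,0],[0,0,.1]],xatol=1e-4,fatol=1e-3)); print("scanner",r.x,r.fun)
# plate fit (all non-bg)
b=T["img"][y0:y1,x0:x1].astype(float).mean(2); bg=np.median(np.r_[b[0],b[-1],b[:,0],b[:,-1]])
m2=np.clip((bg-b)/(bg-np.percentile(b,45)),0,1); 
def f2(p):
    h,hd=scan_pts(*r.x); a=np.maximum(np.maximum(sil(T,h,roi),sil(T,hd,roi)),sil(T,box(*p,.12,.076,0,.008),roi)); return ((a-m2)**2).sum()
r2=minimize(f2,r.x,method="Nelder-Mead",options=dict(initial_simplex=r.x+[[0,0,0],[.01,0,0],[0,.01,0],[0,0,.1]],xatol=1e-4,fatol=1e-3)); print("cradle",r2.x,r2.fun)
# side: plate
roiS=(185,212,248,276)
def draw(s,roi,f):
    x0,y0,x1,y1=roi; im=cv2.resize(s["img"][y0:y1,x0:x1,::-1],None,fx=f,fy=f,interpolation=cv2.INTER_CUBIC)
    h,hd=scan_pts(*r.x)
    for P,col in ((h,(0,255,255)),(hd,(0,255,0)),(box(*r2.x,.12,.076,0,.008),(0,0,255))):
        q=cv2.convexHull((((proj(s,P)-[x0,y0]+.5)*f)).astype(np.int32)); cv2.polylines(im,[q],True,col,1)
    return im
a=draw(T,roi,9);b=draw(S,roiS,6); H=max(a.shape[0],b.shape[0])
cv2.imwrite("pics/sc.png",np.hstack([np.pad(i,((0,H-i.shape[0]),(0,0),(0,0))) for i in(a,b)]))
E
```

```text
[ 10.  23.  37.  76. 114. 151. 153. 154.]
[np.float64(0.4916970934695013), np.float64(0.22009147786045388), 0.0]
scanner [0.4936602  0.22405767 0.03245124] 54.924292538141714
cradle [0.49066265 0.22444685 0.02702066] 83.88049580114071
```

View pics/sc.png

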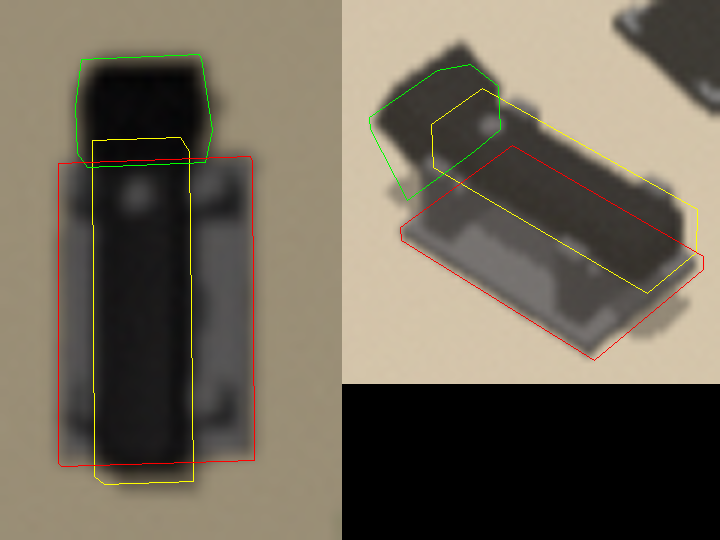

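Run:
```python
from h import *
p,R,s=now()
pA,RA=rows(p,R,np.array([.50,.0,.23]),tool(-.226,0),7)
pB,RB=rows(pA,RA,np.array([.495,.2232,.13]),tool(1.586,0),12); print(pB,RB.as_matrix().round(3))
```

```text
t 24.32 p [ 0.5101 -0.0502  0.1998] q [-0.758  0.714  1.796  0.856  1.427 -1.032] F [-0.3 -0.7 -0.1] gap 1.001 
 x [0.111 0.486 0.867] y [ 0.975 -0.224  0.001] z [ 0.195  0.844 -0.499]
[[[0.0071, -0.003, 0.0036, 0.0, -8.6, 0.0], [0.0075, -0.003, 0.0025, 0.0, -8.6, 0.0], [0.0078, -0.003, 0.0014, 0.0, -8.5, 0.0], [0.008, -0.003, 0.0002, 0.0, -8.6, 0.0], [0.0079, -0.003, -0.001, 0.1, -8.6, 0.0], [0.0076, -0.003, -0.0021, 0.0, -8.6, 0.0], [0.0072, -0.0031, -0.0033, 0.0, -8.6, 0.0]]]
max [8.0e-03 3.0e-03 4.0e-03 1.0e-01 8.6e+00 0.0e+00]
[[[0.018, -0.0046, 0.0083, 0.0, 0.0, -8.6], [0.0186, -0.0018, 0.0083, 0.0, 0.0, -8.7], [0.0185, 0.0011, 0.0084, 0.0, 0.0, -8.6], [0.0183, 0.0037, 0.0083, 0.0, 0.0, -8.7], [0.0174, 0.0065, 0.0083, 0.0, 0.0, -8.6], [0.0163, 0.0091, 0.0083, 0.0, 0.0, -8.7], [0.0147, 0.0114, 0.0084, 0.0, 0.0, -8.6], [0.0128, 0.0134, 0.0083, 0.0, 0.0, -8.7], [0.0107, 0.0153, 0.0083, 0.0, 0.0, -8.6], [0.0083, 0.0167, 0.0083, 0.0, 0.0, -8.7]]]
[[[0.0056, 0.0177, 0.0084, 0.0, 0.0, -8.6], [0.003, 0.0184, 0.0083, 0.0, 0.0, -8.7]]]
max [1.9e-02 1.8e-02 8.0e-03 0.0e+00 0.0e+00 8.7e+00]
[0.49496875 0.22324116 0.1299977 ] [[-1.    -0.016 -0.   ]
 [-0.016  1.    -0.   ]
 [ 0.    -0.    -1.   ]]
```

Emit:
play_rows:
  steps:
    - [[0.0071,-0.003,0.0036,0,-8.6,0],[0.0075,-0.003,0.0025,0,-8.6,0],[0.0078,-0.003,0.0014,0,-8.5,0],[0.008,-0.003,0.0002,0,-8.6,0],[0.0079,-0.003,-0.001,0,-8.6,0],[0.0076,-0.003,-0.0021,0,-8.6,0],[0.0072,-0.003,-0.0033,0,-8.6,0]]

```text
t: 25.2
tcp_pos: [0.5002, -0.0005, 0.229]
tool_rot: [0.783, 0.622, -0.002, 0.001]
force: [0.2, 0.1, -0.7]
finger_gap: 0.995
```

Emit:
play_rows:
  steps:
    - [[0.018,-0.0046,0.0083,0,0,-8.6],[0.0186,-0.0018,0.0083,0,0,-8.7],[0.0185,0.0011,0.0083,0,0,-8.6],[0.0183,0.0037,0.0083,0,0,-8.7],[0.0174,0.0065,0.0083,0,0,-8.6],[0.0163,0.0091,0.0083,0,0,-8.7],[0.0147,0.0114,0.0083,0,0,-8.6],[0.0128,0.0134,0.0083,0,0,-8.7],[0.0107,0.0153,0.0083,0,0,-8.6],[0.0083,0.0167,0.0083,0,0,-8.7]]

```text
t: 26.45
tcp_pos: [0.4962, 0.1862, 0.145]
tool_rot: [0.141, 0.99, -0.0, -0.001]
force: [0.5, -0.5, -0.3]
finger_gap: 1.003
```

Emit:
play_rows:
  steps:
    - [[0.0056,0.0177,0.0083,0,0,-8.6],[0.003,0.0184,0.0083,0,0,-8.7],[0,0,0,0,0,0]]

```text
t: 26.82
tcp_pos: [0.4949, 0.2237, 0.1283]
tool_rot: [-0.007, 1.0, 0.0, -0.001]
force: [0.2, -0.6, 0.8]
finger_gap: 0.994
```

Run:
```python
from h import *
from station import manip
p,R,s=now()
S=manip.snapshot("side");T=manip.snapshot("top"); pickle.dump((S,T),open("s11.pkl","wb"))
cv2.imwrite("pics/s11.png",cv2.resize(S["img"][120:330,120:370,::-1],None,fx=2.8,fy=2.8,interpolation=cv2.INTER_CUBIC))
cv2.imwrite("pics/t11.png",cv2.resize(T["img"][130:300,110:350,::-1],None,fx=3,fy=3,interpolation=cv2.INTER_CUBIC))
rows(p,R,np.array([.495,.2232,.051]),tool(1.586,0),8)
```

```text
t 26.82 p [0.4949 0.2237 0.1283] q [ 2.180e-01  6.070e-01  1.747e+00  1.000e-03  7.910e-01 -1.367e+00] F [ 0.2 -0.6  0.8] gap 0.994 
 x [-1.    -0.014  0.003] y [-0.014  1.     0.   ] z [-0.003  0.    -1.   ]
[[[0.0, -0.0001, 0.0097, 0.0, 0.0, 0.0], [-0.0001, 0.0, 0.0096, 0.0, 0.0, 0.0], [0.0, -0.0001, 0.0097, 0.0, -0.1, 0.0], [0.0, -0.0001, 0.0097, 0.0, 0.0, 0.0], [-0.0001, 0.0, 0.0096, 0.0, 0.0, 0.0], [0.0, -0.0001, 0.0097, 0.0, 0.0, 0.0], [0.0, -0.0001, 0.0097, 0.0, -0.1, 0.0], [0.0, 0.0, 0.0096, 0.0, 0.0, 0.0]]]
max [0.   0.   0.01 0.   0.1  0.  ]
```

View pics/s11.png

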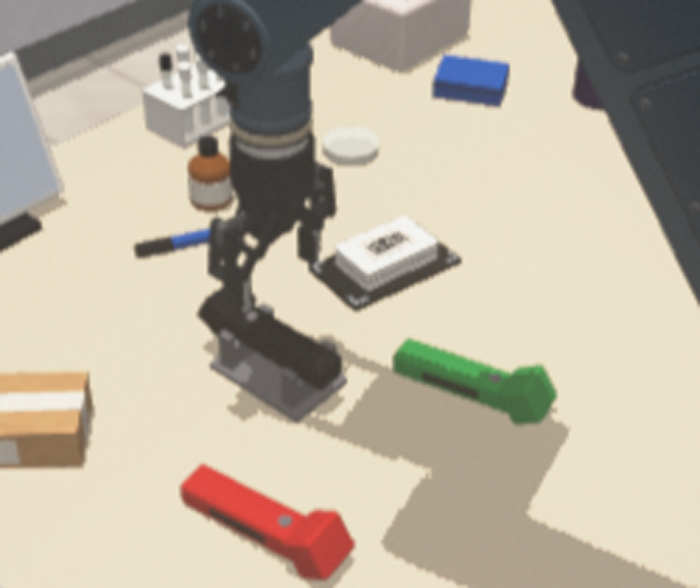

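View pics/t11.png

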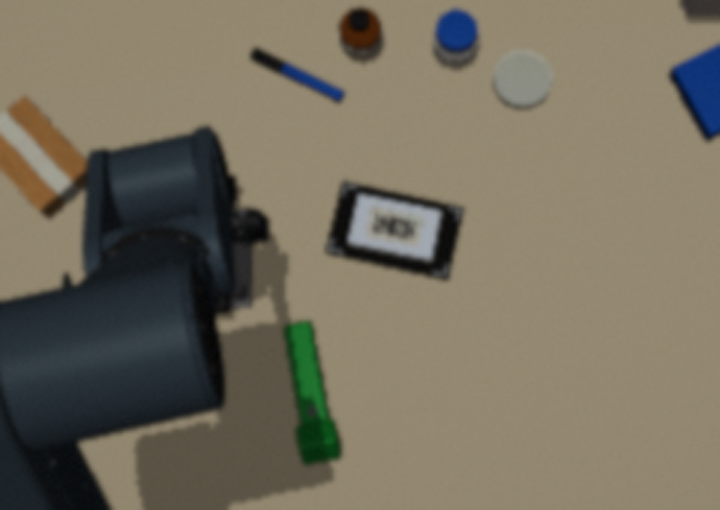

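Nothing else has moved, and the cartridge is fully visible on the pad. I'll check how well it is centred before descending on the scanner.

Run:
```python
from h import *
S,T=pickle.load(open("s11.pkl","rb"))
def fit(obs):
    def f(p): return sum(((sil(s,box(p[0],p[1],p[2],p[3],p[4],.008,.034),r)-m)**2).sum() for s,m,r in obs)
    x=np.array([.525,.018,1.341,.1,.06]); r=minimize(f,x,method="Nelder-Mead",options=dict(initial_simplex=x+np.vstack([np.zeros(5),np.diag([.01,.01,.1,-.01,-.01])]),xatol=1e-4,fatol=1e-3,maxiter=800)); return r.x.round(4),r.fun
def topface(s,roi,thr):
    x0,y0,x1,y1=roi; return s["img"][y0:y1,x0:x1].astype(float)
# top: dark pad -> white; use blue-ish brightness within pad roi, fill label by closing
def mask(s,roi):
    x0,y0,x1,y1=roi; g=s["img"][y0:y1,x0:x1].astype(float); r=(g[:,:,0]-g[:,:,2])/(g.sum(2)); v=g.mean(2)
    return g,r,v
for nm,s,roi in (("T",T,(222,192,262,222)),("S",S,(228,194,284,232))):
    x0,y0,x1,y1=roi; poly=np.zeros((y1-y0,x1-x0),np.uint8)
    q=(proj(s,box(.5248,.018,1.341,.135,.078,.0,.034))-[x0,y0]+.5); cv2.fillConvexPoly(poly,cv2.convexHull(q.round().astype(np.int32)),1)
    g,r,v=mask(s,roi); dark=np.percentile(v[poly>0],5); wh=np.percentile(v[poly>0],90 if nm=="T" else 75)
    m=np.clip((v-dark)/(wh-dark),0,1)*poly
    m=cv2.morphologyEx(m,cv2.MORPH_CLOSE,np.ones((7,7)))
    cv2.imwrite(f"pics/m11{nm}.png",cv2.resize((m*255).astype(np.uint8),None,fx=9,fy=9,interpolation=cv2.INTER_NEAREST))
    print(nm,fit([(s,m,roi)]))
```

```text
T (array([0.5275, 0.017 , 1.3291, 0.1007, 0.0624]), np.float64(32.99656926145927))
S (array([0.5245, 0.0068, 1.3725, 0.1196, 0.0755]), np.float64(124.35332321278833))
```

View pics/m11T.png

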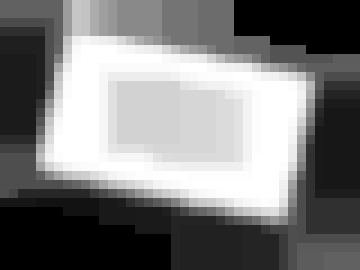

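View pics/m11S.png

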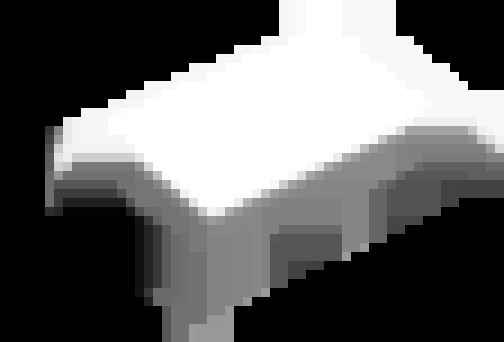

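Run:
```python
from h import *
S,T=pickle.load(open("s11.pkl","rb"))
x0,y0,x1,y1=222,192,262,222
g=T["img"][y0:y1,x0:x1].astype(np.float32); f=16
u=cv2.resize(g,None,fx=f,fy=f,interpolation=cv2.INTER_CUBIC)
b=u[:,:,2]; hi=np.percentile(b,85); 
m=((b>0.55*hi)&((u[:,:,0]-u[:,:,2])<12)).astype(np.uint8)
m=cv2.morphologyEx(m,cv2.MORPH_OPEN,np.ones((40,40))); 
c=max(cv2.findContours(m,0,2)[0],key=cv2.contourArea); c=cv2.convexHull(c); r=cv2.minAreaRect(c); print(r)
pts=(cv2.boxPoints(r)+.5)/f-.5+[x0,y0]
W=np.array([ray(T,q,.034) for q in pts]); print("centre",W.mean(0),"edges",[np.linalg.norm(W[i]-W[i-1]).round(4) for i in range(4)])
for i in range(4):
    d=W[i]-W[i-1]
    if np.linalg.norm(d)>.08: print("yaw",np.arctan(d[1]/d[0]))
cv2.imwrite("pics/m12.png",m*255)
# same for the pad in the same picture, via outer dark border
x0,y0,x1,y1=212,184,270,228
v=T["img"][y0:y1,x0:x1].astype(np.float32).mean(2); bg=np.median(np.r_[v[0],v[-1],v[:,0],v[:,-1]])
u=cv2.resize(v,None,fx=f,fy=f,interpolation=cv2.INTER_CUBIC); m=(u<.6*bg).astype(np.uint8)
c=cv2.convexHull(np.vstack([k for k in cv2.findContours(m,0,2)[0] if cv2.contourArea(k)>2000])); r=cv2.minAreaRect(c)
W=np.array([ray(T,q,.008) for q in (cv2.boxPoints(r)+.5)/f-.5+[x0,y0]]); print("pad",W.mean(0),[np.linalg.norm(W[i]-W[i-1]).round(4) for i in range(4)])
for i in range(4):
    d=W[i]-W[i-1]
    if np.linalg.norm(d)>.12: print("yaw",np.arctan(d[1]/d[0]))
```

```text
((314.11199951171875, 220.30606079101562), (466.68511962890625, 284.0194091796875), 11.575188636779785)
centre [0.52262112 0.01671138 0.034     ] edges [np.float64(0.1019), np.float64(0.0633), np.float64(0.1028), np.float64(0.0631)]
yaw 1.3603945447729435
yaw 1.3584964473058898
pad [0.52371623 0.01773282 0.008     ] [np.float64(0.1493), np.float64(0.0912), np.float64(0.151), np.float64(0.0908)]
yaw 1.3441226414220206
yaw 1.3412431735332901
```

Emit:
play_rows:
  steps:
    - [[0,0,0.0097,0,0,0],[0,0,0.0097,0,0,0],[0,0,0.0097,0,-0.1,0],[0,0,0.0097,0,0,0],[0,0,0.0097,0,0,0],[0,0,0.0097,0,0,0],[0,0,0.0097,0,0,0],[0,0,0.0094,0,0,0],[0,0,0,0,0,0]]

```text
t: 28.05
tcp_pos: [0.4948, 0.2238, 0.0518]
tool_rot: [-0.007, 1.0, 0.0, -0.0]
force: [-0.8, 0.4, 0.6]
finger_gap: 1.0
```

The cartridge is centred within about 1.5 mm and 1° of the pad. Now gripping the scanner.

Emit:
play_rows:
  steps:
    - [[0,0,0,0,0,0],[0,0,0,0,0,0],[0,0,0,0,0,0],[0,0,0,0,0,0],[0,0,0,0,0,0],[0,0,0,0,0,0]]
  fingers: 0
  squeeze: 50

```text
t: 28.8
tcp_pos: [0.4957, 0.224, 0.0532]
tool_rot: [-0.007, 1.0, 0.001, 0.001]
force: [-0.2, 0.8, 5.1]
finger_gap: 0.389
```

Run:
```python
from h import *
p,R,s=now()
```

```text
t 28.80 p [0.4957 0.224  0.0532] q [ 2.190e-01  7.370e-01  1.780e+00  1.000e-03  6.210e-01 -1.368e+00] F [-0.2  0.8  5.1] gap 0.389 
 x [-1.    -0.015 -0.003] y [-0.015  1.     0.001] z [ 0.003  0.001 -1.   ]
```

Run:
```python
from h import *
p,R,s=now(0)
p1=p+[0,0,.09]; p1,R1=rows(p,R,p1,R,5)
p2,R2=rows(p1,R1,np.array([.4356,.1059,.1398]),tool(np.pi/4,0),10)
```

```text
[[[0.0, 0.0, -0.018, 0.0, 0.0, 0.0], [-0.0001, 0.0, -0.018, 0.0, 0.0, 0.0], [0.0, 0.0001, -0.018, 0.0, 0.0, 0.0], [-0.0001, 0.0, -0.018, 0.0, 0.0, 0.0], [0.0, 0.0, -0.018, 0.0, 0.0, 0.0]]]
max [0.    0.    0.018 0.    0.    0.   ]
[[[0.0062, -0.0117, 0.0003, 0.0, 0.0, 4.6], [0.0052, -0.0122, 0.0003, 0.0, 0.0, 4.6], [0.0042, -0.0126, 0.0003, 0.0, 0.0, 4.6], [0.0032, -0.0128, 0.0004, 0.1, 0.0, 4.5], [0.0022, -0.0131, 0.0003, 0.0, 0.1, 4.6], [0.0012, -0.0132, 0.0003, 0.0, 0.0, 4.6], [0.0, -0.0132, 0.0004, 0.0, 0.0, 4.6], [-0.001, -0.0133, 0.0003, 0.0, 0.0, 4.6], [-0.002, -0.013, 0.0003, 0.0, 0.0, 4.6], [-0.0031, -0.0129, 0.0004, 0.0, 0.0, 4.6]]]
max [0.006 0.013 0.    0.1   0.1   4.6  ]
```

Emit:
play_rows:
  steps:
    - [[0,0,-0.012,0,0,0],[0,0,-0.018,0,0,0],[0,0,-0.018,0,0,0],[0,0,-0.018,0,0,0],[0,0,-0.018,0,0,0],[0,0,-0.006,0,0,0]]

```text
t: 29.55
tcp_pos: [0.4954, 0.2238, 0.1438]
tool_rot: [-0.007, 1.0, 0.001, 0.002]
force: [0.3, 0.1, -1.7]
finger_gap: 0.387
```

Emit:
play_rows:
  steps:
    - [[0.0062,-0.0117,0.0003,0,0,4.6],[0.0052,-0.0122,0.0003,0,0,4.6],[0.0042,-0.0126,0.0003,0,0,4.6],[0.0032,-0.0128,0.0003,0,0,4.6],[0.0022,-0.0131,0.0003,0,0.1,4.6],[0.0012,-0.0132,0.0003,0,0,4.6],[0,-0.0132,0.0003,0,0,4.6],[-0.001,-0.0133,0.0003,0,0,4.6],[-0.002,-0.013,0.0003,0,0,4.6],[-0.0031,-0.0129,0.0003,0,0,4.6]]

```text
t: 30.8
tcp_pos: [0.4344, 0.1054, 0.1392]
tool_rot: [0.385, 0.923, 0.001, -0.001]
force: [-0.2, 0.4, -2.2]
finger_gap: 0.39
```

Run:
```python
from h import *
from station import manip
p,R,s=now()
S=manip.snapshot("side");T=manip.snapshot("top"); pickle.dump((S,T),open("s13.pkl","wb"))
o=p-[0,0,.0212]; x=-R.as_matrix()[:,0]; yaw=np.arctan2(x[1],x[0])
win=o+R.apply([-.075,0,-.002]); beam=R.apply([-.5,0,.866]); print("win",win,"hit",win+beam*(.034-win[2])/beam[2],"dist",(.034-win[2])/beam[2])
def draw(s,roi,f):
    x0,y0,x1,y1=roi; im=cv2.resize(s["img"][y0:y1,x0:x1,::-1],None,fx=f,fy=f,interpolation=cv2.INTER_CUBIC)
    h,hd=scan_pts(o[0],o[1],yaw,o[2]-.032)
    q=cv2.convexHull((((proj(s,h)-[x0,y0]+.5)*f)).astype(np.int32)); cv2.polylines(im,[q],True,(0,255,255),1)
    for P in (win,win+.1*beam):
        a=((proj(s,[P])[0]-[x0,y0]+.5)*f); cv2.circle(im,(int(a[0]),int(a[1])),4,(255,0,255),1)
    return im
cv2.imwrite("pics/s13.png",draw(S,(190,150,310,260),5)); cv2.imwrite("pics/t13.png",draw(T,(160,170,280,270),5))
```

```text
t 30.80 p [0.4344 0.1054 0.1392] q [-0.014  0.501  1.979  0.003  0.663 -0.796] F [-0.2  0.4 -2.2] gap 0.390 
 x [-0.703  0.711  0.002] y [0.711 0.703 0.   ] z [-0.001  0.002 -1.   ]
win [0.48717714 0.05208672 0.1198155 ] hit [0.52189957 0.01705315 0.034     ] dist 0.09898347691036202
```

View pics/s13.png

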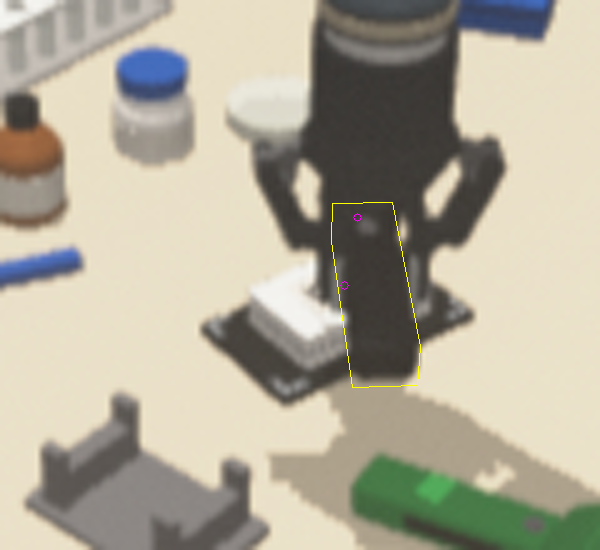

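View pics/t13.png

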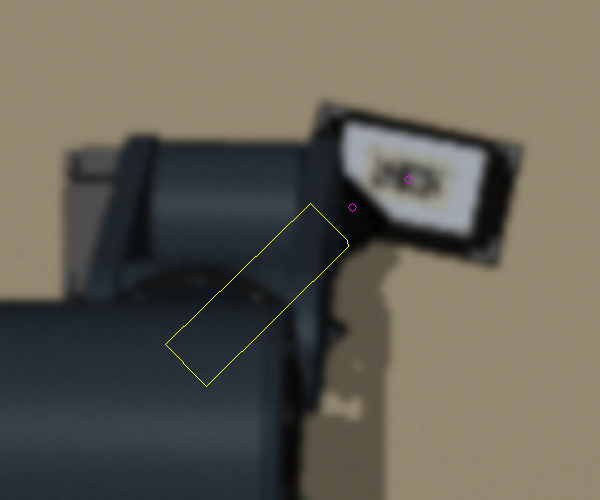

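The aim point at (408,180) in the top crop falls on the barcode centre, and the computed distance is 99 mm. Now holding steady.

Emit:
play_rows:
  steps:
    - [[0,0,0,0,0,0],[0,0,0,0,0,0],[0,0,0,0,0,0],[0,0,0,0,0,0],[0,0,0,0,0,0],[0,0,0,0,0,0],[0,0,0,0,0,0],[0,0,0,0,0,0],[0,0,0,0,0,0],[0,0,0,0,0,0]]

```text
t: 32.15
tcp_pos: [0.4351, 0.1058, 0.1395]
tool_rot: [0.384, 0.923, 0.001, -0.0]
force: [-0.9, 0.3, -1.9]
finger_gap: 0.389
```

Emit:
play_rows:
  steps:
    - [[0,0,0,0,0,0],[0,0,0,0,0,0],[0,0,0,0,0,0],[0,0,0,0,0,0],[0,0,0,0,0,0],[0,0,0,0,0,0],[0,0,0,0,0,0],[0,0,0,0,0,0]]

```text
t: 33.15
tcp_pos: [0.4351, 0.1058, 0.1395]
tool_rot: [0.384, 0.923, 0.001, -0.0]
force: [-0.2, 0.1, -2.1]
finger_gap: 0.389
```

Run:
```python
from h import *
p,R,s=now()
Rg=tool(np.arctan2(1,-.0145),0)
p1,R1=rows(p,R,np.array([.4955,.2239,.143]),Rg,10)
p2,R2=rows(p1,R1,np.array([.4955,.2239,.058]),Rg,8)
```

```text
t 33.15 p [0.4351 0.1058 0.1395] q [-0.013  0.501  1.977  0.003  0.664 -0.798] F [-0.2  0.1 -2.1] gap 0.389 
 x [-0.705  0.709  0.001] y [0.709 0.705 0.001] z [ 0.     0.002 -1.   ]
[[[0.0041, 0.0126, -0.0003, 0.0, 0.0, -4.6], [0.0031, 0.0129, -0.0004, 0.0, 0.0, -4.6], [0.002, 0.0131, -0.0003, 0.0, 0.0, -4.6], [0.001, 0.0133, -0.0003, 0.0, 0.0, -4.6], [-0.0001, 0.0132, -0.0004, 0.0, 0.0, -4.6], [-0.0011, 0.0133, -0.0003, 0.1, 0.0, -4.6], [-0.0022, 0.013, -0.0003, 0.0, 0.0, -4.6], [-0.0033, 0.0129, -0.0004, 0.0, 0.0, -4.6], [-0.0042, 0.0126, -0.0004, 0.0, 0.0, -4.6], [-0.0053, 0.0121, -0.0003, 0.0, 0.0, -4.6]]]
max [0.005 0.013 0.    0.1   0.    4.6  ]
[[[0.0, 0.0, 0.0106, 0.0, 0.0, 0.0], [0.0, 0.0, 0.0106, 0.0, 0.0, 0.0], [0.0, 0.0, 0.0107, 0.0, 0.0, 0.0], [0.0, 0.0, 0.0106, 0.0, 0.0, 0.0], [0.0, 0.0, 0.0106, 0.0, 0.0, 0.0], [0.0, 0.0, 0.0106, 0.0, 0.0, 0.0], [0.0, 0.0, 0.0107, 0.0, 0.0, 0.0], [0.0, 0.0, 0.0106, 0.0, 0.0, 0.0]]]
max [0.    0.    0.011 0.    0.    0.   ]
```

Emit:
play_rows:
  steps:
    - [[0.0041,0.0126,-0.0003,0,0,-4.6],[0.0031,0.0129,-0.0003,0,0,-4.6],[0.002,0.0131,-0.0003,0,0,-4.6],[0.001,0.0133,-0.0003,0,0,-4.6],[0,0.0132,-0.0004,0,0,-4.6],[-0.0011,0.0133,-0.0003,0.1,0,-4.6],[-0.0022,0.013,-0.0003,0,0,-4.6],[-0.0033,0.0129,-0.0004,0,0,-4.6],[-0.0042,0.0126,-0.0004,0,0,-4.6],[-0.0053,0.0121,-0.0003,0,0,-4.6]]

```text
t: 34.4
tcp_pos: [0.4953, 0.2243, 0.1427]
tool_rot: [-0.009, 1.0, -0.0, -0.001]
force: [-0.2, 0.6, -2.4]
finger_gap: 0.387
```

Emit:
play_rows:
  steps:
    - [[0,0,0.01,0,0,0],[0,0,0.01,0,0,0],[0,0,0.01,0,0,0],[0,0,0.01,0,0,0],[0,0,0,0,0,0]]

```text
t: 35.02
tcp_pos: [0.4946, 0.2235, 0.1017]
tool_rot: [-0.007, 1.0, -0.0, -0.002]
force: [1.1, 0.3, -1.9]
finger_gap: 0.391
```

Run:
```python
from h import *
from station import manip
p,R,s=now()
S=manip.snapshot("side")
cv2.imwrite("pics/s14.png",cv2.resize(S["img"][160:290,160:290,::-1],None,fx=4.5,fy=4.5,interpolation=cv2.INTER_CUBIC))
Rg=tool(np.arctan2(1,-.0145),0)
rows(p,R,np.array([.4955,.2239,.058]),Rg,6)
```

```text
t 35.02 p [0.4946 0.2235 0.1017] q [ 0.218  0.652  1.762  0.     0.731 -1.367] F [ 1.1  0.3 -1.9] gap 0.391 
 x [-1.    -0.014  0.003] y [-0.014  1.    -0.   ] z [-0.003 -0.001 -1.   ]
[[[-0.0002, 0.0001, 0.0073, 0.0, 0.0, 0.0], [-0.0001, 0.0, 0.0073, 0.0, -0.1, 0.0], [-0.0002, 0.0001, 0.0073, 0.0, 0.0, 0.0], [-0.0002, 0.0001, 0.0073, 0.0, 0.0, 0.0], [-0.0001, 0.0, 0.0073, 0.0, 0.0, 0.0], [-0.0002, 0.0001, 0.0072, 0.0, -0.1, 0.0]]]
max [0.    0.    0.007 0.    0.1   0.   ]
```

View pics/s14.png

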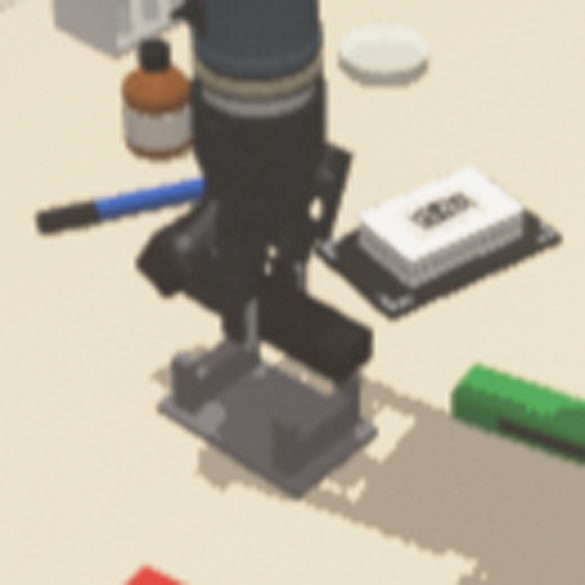

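The scanner hangs level above the cradle and is aligned with it. Lowering it in.

Emit:
play_rows:
  steps:
    - [[-0.0002,0,0.0073,0,0,0],[-0.0002,0,0.0073,0,-0.1,0],[-0.0002,0,0.0073,0,0,0],[-0.0002,0,0.0073,0,0,0],[-0.0002,0,0.0073,0,0,0],[-0.0002,0,0.0073,0,-0.1,0],[0,0,0,0,0,0]]

```text
t: 35.95
tcp_pos: [0.4962, 0.2238, 0.0584]
tool_rot: [-0.007, 1.0, -0.0, 0.001]
force: [0.1, 0.1, -1.2]
finger_gap: 0.39
```

Emit:
play_rows:
  steps:
    - [[0,0,0.001,0,0,0],[0,0,0.001,0,0,0],[0,0,0.0008,0,0,0],[0,0,0,0,0,0]]

```text
t: 36.45
tcp_pos: [0.4966, 0.2239, 0.0563]
tool_rot: [-0.007, 1.0, 0.0, 0.002]
force: [0.5, -0.3, -1.0]
finger_gap: 0.387
```

Emit:
play_rows:
  steps:
    - [[0,0,0.001,0,0,0],[0,0,0,0,0,0]]

```text
t: 36.7
tcp_pos: [0.4966, 0.2239, 0.0552]
tool_rot: [-0.007, 1.0, 0.0, 0.001]
force: [0.2, 0.5, -1.8]
finger_gap: 0.392
```

Emit:
play_rows:
  steps:
    - [[0,0,0.001,0,0,0],[0,0,0,0,0,0]]

```text
t: 36.95
tcp_pos: [0.4966, 0.2239, 0.0542]
tool_rot: [-0.007, 1.0, 0.0, 0.001]
force: [0.2, -1.1, -1.8]
finger_gap: 0.389
```

Emit:
play_rows:
  steps:
    - [[0,0,0.0008,0,0,0],[0,0,0,0,0,0]]

```text
t: 37.2
tcp_pos: [0.4966, 0.2239, 0.0534]
tool_rot: [-0.007, 1.0, 0.0, 0.001]
force: [0.1, 0.8, -1.6]
finger_gap: 0.392
```

Emit:
play_rows:
  steps:
    - [[0,0,0.0006,0,0,0],[0,0,0,0,0,0]]

```text
t: 37.45
tcp_pos: [0.4966, 0.2239, 0.0533]
tool_rot: [-0.007, 1.0, 0.0, 0.002]
force: [-1.1, -0.4, 2.0]
finger_gap: 0.394
```

Contact at z = 0.0533, as at the grasp. Release and withdraw upward.

Emit:
play_rows:
  steps:
    - [[0,0,0,0,0,0],[0,0,0,0,0,0],[0,0,0,0,0,0],[0,0,0,0,0,0],[0,0,0,0,0,0]]
  fingers: 1

```text
t: 38.08
tcp_pos: [0.4966, 0.2239, 0.0529]
tool_rot: [-0.007, 1.0, 0.0, 0.001]
force: [-0.2, 0.1, 0.9]
finger_gap: 0.997
```

Emit:
play_rows:
  steps:
    - [[0,0,-0.005,0,0,0],[0,0,-0.01,0,0,0],[0,0,-0.015,0,0,0],[0,0,-0.02,0,0,0],[0,0,-0.025,0,0,0],[0,0,-0.03,0,0,0],[0,0,-0.03,0,0,0],[0,0,-0.03,0,0,0],[0,0,-0.015,0,0,0],[0,0,0,0,0,0]]

```text
t: 39.33
tcp_pos: [0.4966, 0.224, 0.2343]
tool_rot: [-0.007, 1.0, 0.0, 0.003]
force: [-0.7, 0.1, -0.5]
finger_gap: 1.0
```

Run:
```python
from h import *
from station import manip
p,R,s=now()
S=manip.snapshot("side");T=manip.snapshot("top"); pickle.dump((S,T),open("s15.pkl","wb"))
cv2.imwrite("pics/s15.png",cv2.resize(S["img"][110:340,90:370,::-1],None,fx=2.6,fy=2.6,interpolation=cv2.INTER_CUBIC))
cv2.imwrite("pics/t15.png",cv2.resize(T["img"][120:300,90:410,::-1],None,fx=2.5,fy=2.5,interpolation=cv2.INTER_CUBIC))
```

```text
t 39.33 p [0.4966 0.224  0.2343] q [ 2.190e-01  4.460e-01  1.662e+00 -1.000e-03  1.027e+00 -1.367e+00] F [-0.7  0.1 -0.5] gap 1.000 
 x [-1.    -0.015 -0.006] y [-0.015  1.     0.001] z [ 0.006  0.001 -1.   ]
```

View pics/s15.png

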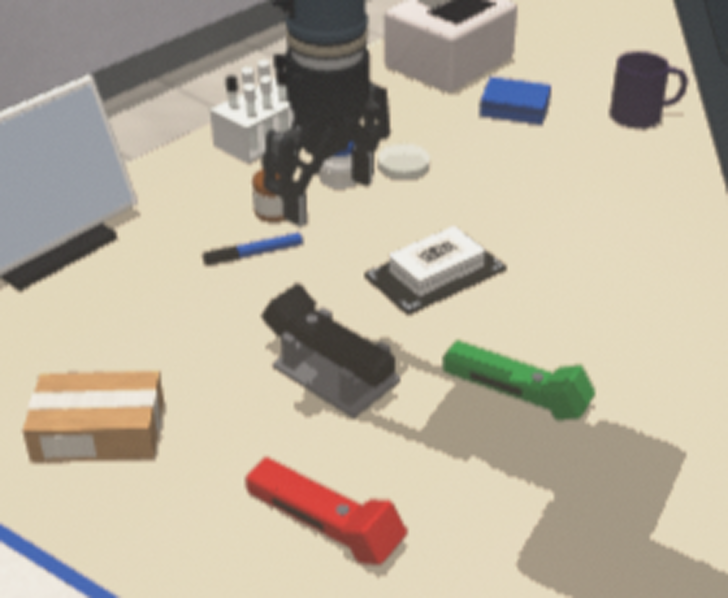

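View pics/t15.png

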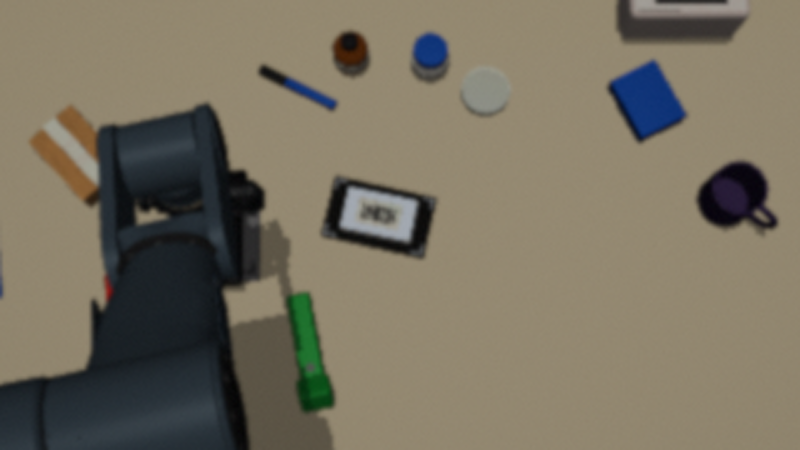

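The scanner lies in its cradle at about (330,335) in the side crop and the cartridge is label up on the pad at (436,262). The bystanders are where they started, so I'm handing in.

Run:
```python
from station import manip
print(manip.sign_off())
```

```text
the job is handed in; nothing more can be done
None
```

The job is done and handed in at about 39 s, with the gripper open and clear of everything; sign-off gave no verdict.

**Cartridge:** I turned it over in two grasps, standing it on its end in between without it toppling, and set it label up on the pad. The top view put it about 1.5 mm and 1° from the pad's centre and direction. That figure comes from the top view only. My side-view fit of the placed cartridge was spoiled by background in the picture, so I did not use it, though an outline drawn on the side view agreed to within a few millimetres.

**Scanner:** I aimed it at the label from a computed 99 mm. The aim point was within about 2–3 mm of the label's middle. The beam was about 30° off straight-on. I held it still for about 2.3 s, and the measured pose did not change over the last second. I then laid it back in the cradle, where it touched down at the same height it was gripped at.

**Last pictures:** the scanner lies in its cradle, the cartridge is label up on the pad, and the other things and both look-alikes show no visible change. In the top view, the arm hid the red look-alike, the scanner and part of the kit box, so for those I relied on the side view. I compared the other things by eye and did not measure them.

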